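# Clear the balance bench into case, tray and desiccator plate

### The job

Weighing is over: put the mixed things on the balance bench away, all standing upright and let go. The large weight goes in the larger bay of the wooden weight case and the small weight in its smaller bay, both sample containers (tall bottle and squat jar) go in the white sample tray, and the crucible goes on the round desiccator plate with its whole foot on the plate. Leave the small glass beaker standing where it is.

Things in the scene. Friction and masses are not known exactly. Their poses are not given: they have to be found in the camera images.
- weight_large: Large (about 500 g) calibration weight of polished steel. Cylinder of diameter 40, 50 high, then a neck of diameter 12 and a grip knob of diameter 18 between heights 58 and 74 (overall height 74). All sizes in mm. Loose, standing upright; origin at the centre of its underside, z up.
- weight_small: Small (about 200 g) calibration weight of polished steel, same form. Cylinder of diameter 30, 34 high, then a neck of diameter 10 and a grip knob of diameter 16 between heights 40 and 52 (overall height 52). All sizes in mm. Loose, standing upright; origin at the centre of its underside, z up.
- crucible: White porcelain crucible, an open cup without handle, 42 high, outside diameter 44 at the rim (42 at height 28, 38 at height 14) and 30 at the foot; wall 3, about 50 g. All sizes in mm. Loose, standing upright; origin at the centre of its underside, z up.
- bottle_tall: Tall slim amber sample bottle with a paper band and a narrower white cap. Body of diameter 32 up to height 56, cap of diameter 24 between heights 60 and 78 (overall height 78); about 70 g. All sizes in mm. Loose, standing upright; origin at the centre of its underside, z up.
- jar_squat: Squat amber sample jar with a paper band and a broad white cap. Body of diameter 48 up to height 32, cap of diameter 44 between heights 36 and 48 (overall height 48); about 100 g. All sizes in mm. Loose, standing upright; origin at the centre of its underside, z up.
- weight_case: Open wooden weight case, fixed to the bench, 150 (its x) by 90 (its y), 28 high, outer walls 8 thick, blue-lined floor at height 8. A wall 6 thick across it (at x = +7 to +13) parts two bays: the larger one is 74 by 74, centred at x = -30, y = 0; the smaller one is 54 (x) by 74 (y), centred at x = +40, y = 0. All sizes in mm. Origin at the centre of the underside, z up.
- sample_tray: Open rectangular white plastic sample tray without partitions, fixed to the bench, 170 (its x) by 95 (its y), 18 high, walls 4 thick, inside 162 by 87, floor at height 4. All sizes in mm. Origin at the centre of the underside, z up. Both sample containers fit side by side along x.
- desiccator_plate: Flat round white porcelain desiccator plate with a pattern of small dark holes (only drawn; the top is flat), fixed to the bench, diameter 120, 12 thick. All sizes in mm. Origin at the centre of the underside, z up.
- beaker: Bystander, not to be moved: small empty glass beaker, loose, diameter 44, height 60, standing on the robot's side of the things. Origin at the centre of its underside, z up.
There are look-alikes about, which are no part of the job. Leave any blue or red look-alike of the weight_small alone.

How it is judged:
By the outcome, as a careful person would: the job done as asked, in the order asked, and still so for the second after the job is handed in, with the robot touching nothing.
It also fails if it takes over 112 s, if anything falls off the work surface, if the arm or the gripper's body presses on something with over 40 N, if the wrist force passes 120 N, or if a joint passes its speed limit or range.

### The arm

A 7-joint arm with a two-finger parallel gripper is mounted at the origin on the work surface. World frame = base frame: x ahead of the robot, y to its left, z up, the work surface at z = 0. Lengths are in mm, angles in rad, forces in N, time in s.
With the tool pointing down it reaches from about 400 to 875 mm from the base axis. Payload 4.4 kg.
Tool frame: the origin (TCP) lies midway between the tips of the shut fingers; the grasp point (between the pads) lies 19 mm behind it; z points along the fingers, y is the direction in which the jaws open and shut (so a half turn about z gives the same grasp; the last joint's range is limited). The gripper opens to 85 mm and grips with 20 to 120 N. Pads are 22 mm wide; open, the fingers measure 114 mm over their backs; the gripper's body (76 mm by 85 mm) begins 54 mm behind the grasp point. The pads swing forward as they close: fully open they stand 13 mm farther back than shut.
Start: joints at [1.037, 0.628, 0.038, 1.517, -0.027, 0.996, -0.02], TCP at [293.13, -580.166, 199.113] pointing down, gripper open.
Joint ranges: [-3.06, 3.06], [-0.37, 2.12], [-1.25, 1.32], [0.18, 2.47], [-1.1, 4.24], [0.23, 1.98], [-2.94, 2.94]. Speed limits (rad/s): [2.57, 2.57, 3.14, 3.14, 3.14, 3.14, 3.14].

### API

Orientations are given as [roll, pitch, yaw] about the fixed x, y, z axes, in that order (R = Rz(yaw) Ry(pitch) Rx(roll)).
In Python, from cell import ctrl, vision gives the robot as it stands.
- The arm moves only by the tool play_rows, never from a script. Its arguments are lists of equal length, an entry for each row: "slide": the shift along the tool's x, y, z in mm, a list of three; "turn": the turn about the tool's z in rad; "fingers": the opening, from 0 (shut) to 1 (fully open). A call has 1 to 5 rows; each row is the pose to reach, as a shift and turn from the pose measured when the call began, along the tool's axes at that moment; what a row does not reach only later rows make up. A row lasts 1/8 s, in which the tool goes at most 62.5 mm and 10.7 degrees, less where a joint would pass 70% of its speed; a pose out of reach is approached as far as the arm can. A call with a gripper value outside its range is refused whole. The fingers move at their own pace and stop on an object; the grip force is fixed at half the most. Time passes only in rows, so rows that repeat a pose let the fingers close. It gives the time, the measured TCP pose, the force and the opening at its end, in the units of the state.
- ctrl.read_state(): the state, without advancing time (a new reading comes with each control period).
- vision.get_image(name): name is "side" or "top" or "wrist"; returns (picture, depth): 480x640x3 uint8, blue, green, red; 480x640 float32, mm along the optical axis (not along the pixel's ray), 0 where there is no reading.
- vision.camera_params(name): a dict with "fx", "fy", "cx", "cy" (pixels), "position" and "rotation" of the camera in the world. Camera axes: x right, y up, looking along -z (the intrinsics and any distortion apply to the point x, -y, -z); pixel columns grow to the right and rows downward; lengths in mm; the calibration is good to about 2 mm. A picture is of the moment at which its call begins: read the wrist's pose just before it. camera_params takes no time and is no camera call; for the wrist camera it gives the pose at the moment of the call.
- ctrl.finish_job(): hands the job in, once; it reports no verdict.
The state is a dict: "clock": time; "qpos": joint angles; "qd": joint speeds; "tau": joint torques, N m; "eef_pos": TCP position; "tool_rot": TCP orientation; "force": force on the tool from outside, world axes, zero at the start; "torque": the same for the moment, N m; "width": finger opening in mm.
Only numpy, scipy, OpenCV 4.12 (cv2) and the standard library are available. Lean on these libraries where they do the work, as an engineer would, in place of code of your own. Each camera call takes 0.05 s, during which the arm holds its last target.

## Working session

There is one attempt and no reset: what is moved stays moved. The work goes in short steps, Python scripts to look and compute and a tool call to move; the robot and the scene stay as the last step left them, time stands still between calls to the robot, and variables do not carry over. Pictures are saved under pics/ and viewed, and the job is handed in when it is done.

Besides the shell and the picture viewer there is one more tool, called after ">>>" as a command line: name --pt "numbers of a row" for each row, then --argument value for the rest. play_rows: Moves the arm, as the interface text tells. Its arguments: {"type":"object","properties":{"slide":{"type":"array"},"turn":{"type":"array"},"fingers":{"type":"array"}},"required":["slide","turn","fingers"]}

```bash
ls; mkdir -p pics; python3 - <<'E'
from cell import ctrl, vision
import cv2,numpy as np
s=ctrl.read_state();print(s)
for n in("top","side"):
    im,d=vision.get_image(n);cv2.imwrite(f"pics/{n}0.png",im);np.save(f"pics/{n}0.npy",d);p=vision.camera_params(n);print(n,p)
E
```

```text
pics
{'clock': 0.0, 'qpos': array([ 1.03719767,  0.62931814,  0.03842568,  1.51837355, -0.02700569,
        0.99628497, -0.02000794]), 'qd': array([-4.86981507e-05, -1.48387627e-03,  7.66109352e-04,  2.29088309e-05,
       -3.51740625e-04,  3.70588027e-04,  1.32629490e-04]), 'tau': array([-5.60856893e-05, -5.63400471e+01,  1.22657586e+00, -1.93445581e+01,
        1.11366645e-02,  1.04343405e-02,  3.00363531e-06]), 'eef_pos': array([ 292.82817223, -579.53995849,  198.20519571]), 'tool_rot': array([-3.13972603e+00,  8.92324297e-06,  4.67800669e-01]), 'force': array([ 0.46854183,  0.46373353, -0.08893986]), 'torque': array([-0.02798791,  0.08417192, -0.0188921 ]), 'width': 85.47044415352211}
top {'fx': 463.8168939137155, 'fy': 463.8168939137155, 'cx': 328.19516238374376, 'cy': 234.80506297755966, 'position': array([471.26203987,  -1.41072246, 897.30024005]), 'rotation': array([ 0.05134632,  0.00162335, -1.56309418])}
side {'fx': 556.6109090747073, 'fy': 556.6109090747073, 'cx': 316.3159851958931, 'cy': 246.50073293235914, 'position': array([ 89.02368878, 914.22344112, 730.89150479]), 'rotation': array([ 9.81010131e-01,  1.95051502e-03, -2.68964349e+00])}
```

View pics/top0.png

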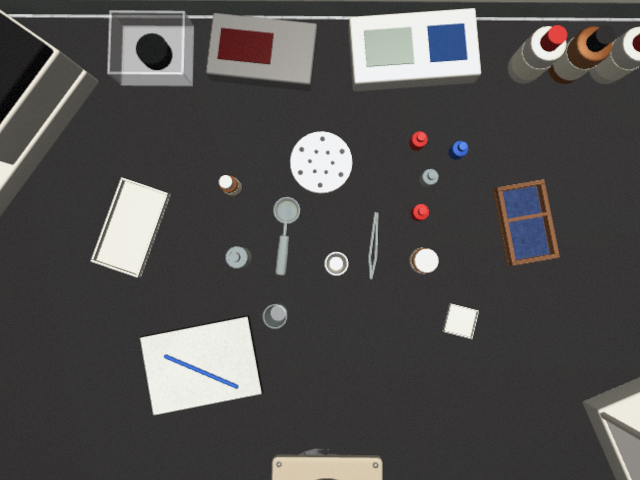

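View pics/side0.png

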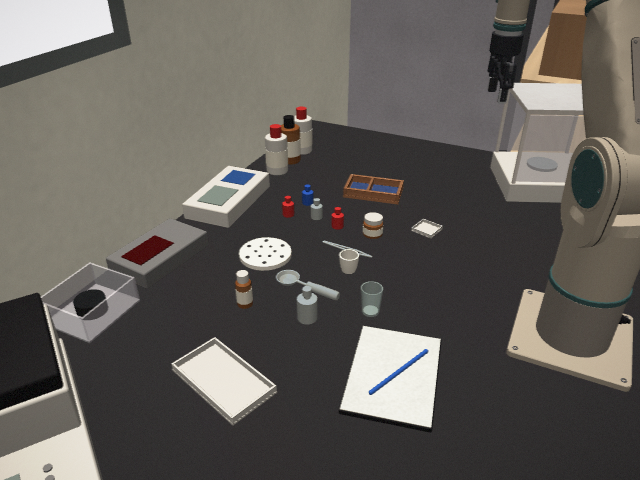

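```bash
cat > h.py <<'E'
import numpy as np,cv2
from scipy.spatial.transform import Rotation as R
def cam(p):
    return R.from_euler('xyz',p['rotation']).as_matrix(),np.array(p['position'])
def cloud(d,p):
    M,t=cam(p);v,u=np.mgrid[:480,:640]
    X=np.stack([(u-p['cx'])/p['fx']*d,-(v-p['cy'])/p['fy']*d,-d],-1)
    W=X@M.T+t; W[d<=0]=np.nan; return W
def ray(u,v,z,p):
    M,t=cam(p);r=M@np.array([(u-p['cx'])/p['fx'],-(v-p['cy'])/p['fy'],-1.]);return t+r*(z-t[2])/r[2]
E
python3 - <<'E'
from cell import vision
from h import *
p=vision.camera_params("top");d=np.load("pics/top0.npy");W=cloud(d,p)
im=cv2.imread("pics/top0.png")
print("table",[np.round(W[v,u]) for u,v in((330,330),(200,300),(480,250),(400,190))])
things=dict(large=(237,257,74),small=(430,177,52),red1=(420,140,52),red2=(421,212,52),blue=(460,149,52),bottle=(229,183,78),jar=(426,261,48),cruc=(336,263,42),beaker=(278,313,60))
for k,(u,v,h) in things.items():
    w=W[v-18:v+19,u-18:u+19].reshape(-1,3);z=w[:,2];ok=z>h-8
    uv=np.argwhere((W[v-18:v+19,u-18:u+19,2]>h-8))
    q=w[ok]
    if len(q): 
        c=uv.mean(0)+[v-18,u-18]
        (cx,cy),r=cv2.minEnclosingCircle(q[:,:2].astype(np.float32))
        print(k,len(q),"mean",q.mean(0).round(1),"enc",round(cx,1),round(cy,1),"d",round(2*r,1),"ray",ray(c[1],c[0],h,p).round(1),"zmax",np.nanmax(z).round(1))
    else: print(k,"none",np.nanmax(z))
c=im[165:335,205:480];cv2.imwrite("pics/crop0.png",cv2.resize(c,None,fx=2.9,fy=2.9,interpolation=cv2.INTER_CUBIC))
# fixtures
hsv=cv2.cvtColor(im,cv2.COLOR_BGR2HSV)
for k,(x0,y0,x1,y1,m,h) in dict(tray=(80,165,185,290,hsv[...,2]>130,18),case=(485,170,570,275,hsv[...,1]>90,28),plate=(280,120,362,202,hsv[...,2]>120,12),spoon=(268,195,305,280,hsv[...,2]>75,5),forc=(365,205,385,282,hsv[...,2]>75,5)).items():
    mm=np.zeros(m.shape,np.uint8);mm[y0:y1,x0:x1]=m[y0:y1,x0:x1]
    cs,_=cv2.findContours(mm,cv2.RETR_EXTERNAL,cv2.CHAIN_APPROX_NONE);c=max(cs,key=cv2.contourArea)[:,0]
    P=np.array([ray(a,b,h,p)[:2] for a,b in c],np.float32)
    print(k,cv2.minAreaRect(P),"circ",cv2.minEnclosingCircle(P),np.round(cv2.boxPoints(cv2.minAreaRect(P)).tolist()).tolist(), "z", np.nanmedian(np.array([W[b,a,2] for a,b in c])))
E
```

```text
table [array([334.,  -4.,  -2.]), array([390., 245.,   3.]), array([ 490., -294.,   -2.]), array([ 606., -139.,    0.])]
large 88 mean [473.8 166.8  73.9] enc 473.9 167.3 d 18.1 ray [473.8 166.8  74. ] zmax 77.5
small 67 mean [ 627.3 -189.6   51.4] enc 627.9 -190.0 d 16.1 ray [ 627.2 -189.5   52. ] zmax 55.1
red1 67 mean [ 698.1 -169.8   51.5] enc 698.9 -170.0 d 16.0 ray [ 697.9 -169.7   52. ] zmax 54.9
red2 65 mean [ 561.1 -172.3   51.7] enc 561.5 -172.4 d 16.2 ray [ 561.  -172.2   52. ] zmax 56.1
blue 71 mean [ 680.6 -246.2   51.2] enc 680.7 -246.7 d 16.1 ray [ 680.4 -246.    52. ] zmax 55.6
bottle 151 mean [607.3 183.2  77.7] enc 607.9 183.7 d 24.0 ray [607.2 183.2  78. ] zmax 81.1
jar 463 mean [ 470.6 -179.    48. ] enc 470.6 -179.8 d 44.3 ray [ 470.6 -179.    48. ] zmax 52.7
cruc 135 mean [462.9 -14.9  41.2] enc 463.5 -15.2 d 43.5 ray [462.9 -14.9  42. ] zmax 45.7
beaker 128 mean [366.8  96.7  59. ] enc 368.5 94.8 d 43.2 ray [366.9  96.6  60. ] zmax 64.4
tray ((529.1270141601562, 379.52154541015625), (95.93405151367188, 170.86495971679688), 71.60530090332031) circ ((528.94219970
[... 458 characters left out ...]
47656, 119.52413177490234), 0.42792585492134094) circ ((657.7349853515625, 15.783591270446777), 60.42927551269531) [[599.0, 75.0], [599.0, -45.0], [718.0, -44.0], [717.0, 76.0]] z 9.516100343116022
spoon ((515.51171875, 80.63055419921875), (152.3521270751953, 52.1810302734375), 0.7913141250610352) circ ((515.4424438476562, 86.45889282226562), 76.45850372314453) [[439.0, 106.0], [440.0, 53.0], [592.0, 56.0], [591.0, 108.0]] z 9.213271790239048
forc ((497.44769287109375, -85.55380249023438), (17.58745002746582, 129.34205627441406), 88.34063720703125) circ ((497.4073486328125, -86.9459228515625), 64.8408203125) [[433.0, -92.0], [562.0, -96.0], [562.0, -79.0], [433.0, -75.0]] z 2.592977793019088
```

View pics/crop0.png

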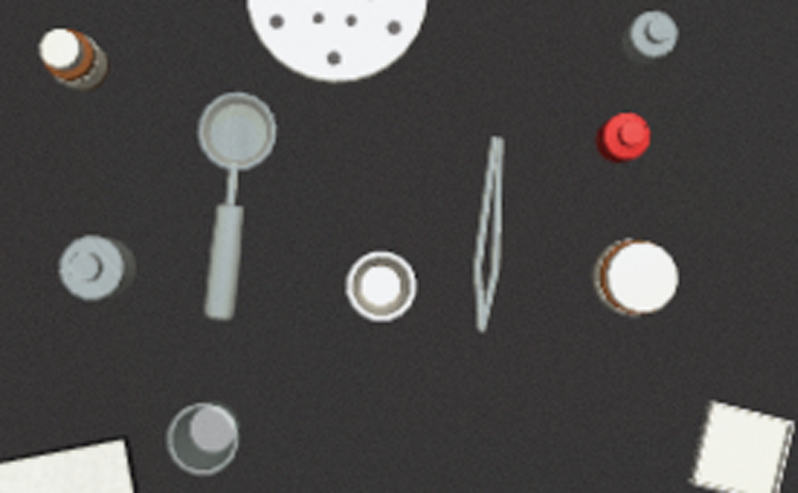

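```bash
python3 - <<'E'
from cell import vision
from h import *
p=vision.camera_params("top");d=np.load("pics/top0.npy");W=cloud(d,p);im=cv2.imread("pics/top0.png");hsv=cv2.cvtColor(im,cv2.COLOR_BGR2HSV)
# blue bay floors z=8
for n,(x0,y0,x1,y1) in dict(bays=(485,170,570,275)).items():
    m=np.zeros((480,640),np.uint8);m[y0:y1,x0:x1]=((hsv[...,0]>95)&(hsv[...,0]<135)&(hsv[...,1]>80))[y0:y1,x0:x1]
    cs,_=cv2.findContours(m,0,1)
    for c in cs:
        if cv2.contourArea(c)>100:
            P=np.array([ray(a,b,8,p)[:2] for a,b in c[:,0]],np.float32);print(cv2.minAreaRect(P),cv2.boxPoints(cv2.minAreaRect(P)).round().tolist())
def rim(x0,y0,x1,y1,lo,hi):
    S=W[y0:y1,x0:x1].reshape(-1,3);q=S[(S[:,2]>lo)&(S[:,2]<hi)];r=cv2.minAreaRect(q[:,:2].astype(np.float32));print(len(q),r,cv2.boxPoints(r).round().tolist())
rim(485,170,570,275,20,36);rim(80,165,185,290,12,24)
a=cv2.resize(im[165:290,80:185],None,fx=4,fy=4);b=cv2.resize(im[170:275,485:570],(404,500))
cv2.imwrite("pics/fix.png",np.hstack([a,cv2.resize(b,(360,500))]))
E
```

```text
((514.5348510742188, -384.05224609375), (70.79110717773438, 64.54192352294922), 10.40047550201416) [[474.0, -359.0], [486.0, -422.0], [555.0, -409.0], [544.0, -346.0]]
((583.8814086914062, -371.4014587402344), (51.61147689819336, 64.4586181640625), 10.302968978881836) [[553.0, -344.0], [564.0, -408.0], [615.0, -398.0], [604.0, -335.0]]
1401 ((544.0653686523438, -375.39141845703125), (150.4229278564453, 92.95094299316406), 10.276703834533691) [[462.0, -343.0], [478.0, -435.0], [626.0, -408.0], [610.0, -316.0]]
808 ((529.4482421875, 378.26715087890625), (96.89498138427734, 170.1039276123047), 71.48519134521484) [[433.0, 359.0], [595.0, 305.0], [625.0, 397.0], [464.0, 451.0]]
```

View pics/fix.png

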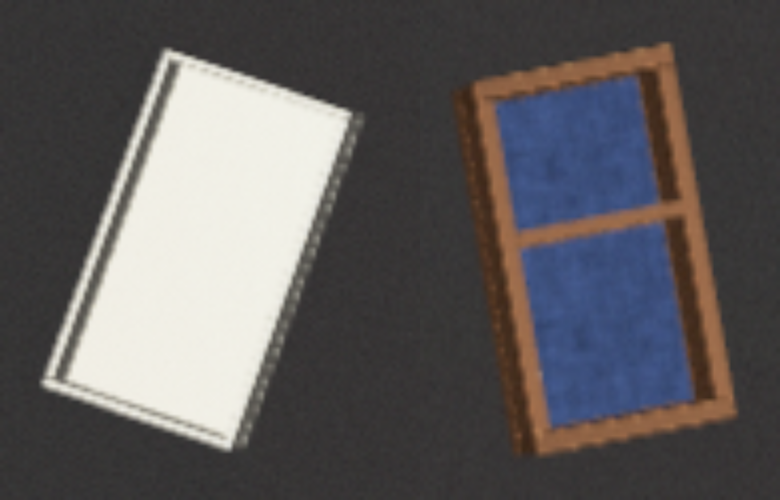

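```bash
cat >> h.py <<'E'
def go(x,y,z,yaw):
    from cell import ctrl
    s=ctrl.read_state();e=s['eef_pos'];M=R.from_euler('xyz',s['tool_rot']).as_matrix()
    t=M.T@(np.array([x,y,z])-e); dy=(yaw-s['tool_rot'][2]+np.pi)%(2*np.pi)-np.pi
    print("t",round(s['clock'],2),"pos",e.round(1),"rot",s['tool_rot'].round(3),"F",s['force'].round(1),"w",round(s['width'],1),"slide",t.round(1),"turn",round(-dy,3),"q",s['qpos'].round(2))
E
python3 -c "
from h import *
go(474,167,200,.18)"
```

```text
t 0.1 pos [ 292.9 -579.6  198.3] rot [-3.14  -0.     0.468] F [-0.3  1.2 -0.9] w 85.5 slide [ 498.3 -584.7   -0.7] turn 0.288 q [ 1.04  0.63  0.04  1.52 -0.03  1.   -0.02]
```

>>> play_rows --pt "498 -585 0" --pt "498 -585 0" --pt "498 -585 0" --pt "498 -585 0" --pt "498 -585 0" --turn '[0.288, 0.288, 0.288, 0.288, 0.288]' --fingers '[1, 1, 1, 1, 1]'

```text
clock: 0.72
eef_pos: [366.7, -274.3, 199.1]
tool_rot: [-3.14, 0.0, 0.18]
force: [1.0, 0.1, 0.5]
width: 85.3
```

```bash
python3 -c "
from h import *
go(474,167,150,.18)"
```

```text
t 0.72 pos [ 366.7 -274.3  199.1] rot [-3.14  0.    0.18] F [1.  0.1 0.5] w 85.3 slide [ 184.5 -414.9   49.7] turn -0.0 q [ 0.5   0.36  0.1   2.03 -0.05  0.75 -0.75]
```

>>> play_rows --pt "184 -415 0" --pt "184 -415 0" --pt "184 -415 0" --pt "184 -415 0" --pt "184 -415 0" --turn '[0, 0, 0, 0, 0]' --fingers '[1, 1, 1, 1, 1]'

```text
clock: 1.35
eef_pos: [440.0, 29.3, 199.6]
tool_rot: [-3.14, 0.0, 0.18]
force: [0.5, -0.4, -0.0]
width: 85.3
```

```bash
python3 -c "
from h import *
go(474,167,130,.18)"
```

```text
t 1.35 pos [440.   29.3 199.6] rot [-3.14  0.    0.18] F [ 0.5 -0.4 -0. ] w 85.3 slide [  58.  -129.3   69.8] turn -0.0 q [-0.15  0.33  0.03  2.07 -0.02  0.74 -1.5 ]
```

>>> play_rows --pt "58 -129 70" --pt "58 -129 70" --pt "58 -129 70" --pt "58 -129 70" --pt "58 -129 70" --turn '[0, 0, 0, 0, 0]' --fingers '[1, 1, 1, 1, 1]'

```text
clock: 1.98
eef_pos: [473.7, 165.5, 129.7]
tool_rot: [-3.141, 0.001, 0.179]
force: [-1.0, -0.5, 0.6]
width: 85.1
```

```bash
python3 - <<'E'
from h import *
from cell import vision
go(474,167,24,.18)
p=vision.camera_params("wrist");im,d=vision.get_image("wrist");cv2.imwrite("pics/w1.png",im);W=cloud(d,p)
q=W[(W[...,2]>40)&(W[...,2]<82)&(abs(W[...,0]-474)<35)&(abs(W[...,1]-167)<35)]
k=q[q[:,2]>66];print(len(q),len(k),k.mean(0) if len(k) else 0, cv2.minEnclosingCircle(q[:,:2].astype(np.float32)))
E
```

```text
t 1.98 pos [473.7 165.5 129.7] rot [-3.141e+00  1.000e-03  1.790e-01] F [-1.  -0.5  0.6] w 85.1 slide [  0.7  -1.3 105.7] turn -0.001 q [-0.4   0.52  0.01  2.   -0.01  0.63 -1.77]
2467 642 [475.30017445 168.2693516   74.42244619] ((474.3150634765625, 168.06832885742188), 19.92732810974121)
```

View pics/w1.png

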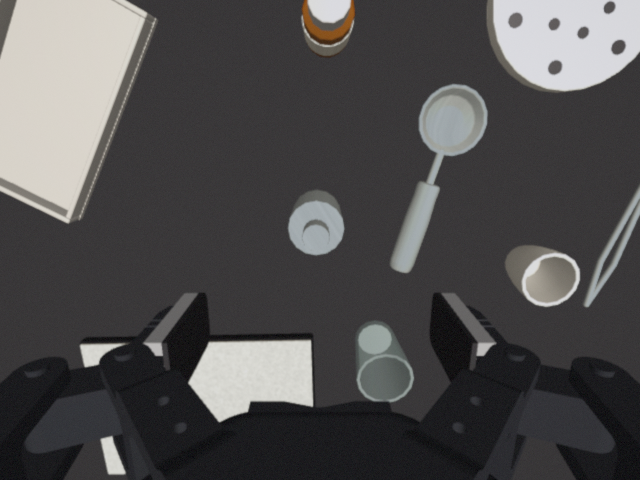

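>>> play_rows --pt "1 -2 55" --pt "1 -2 90" --pt "1 -2 109" --pt "1 -2 109" --pt "1 -2 109" --turn '[0, 0, 0, 0, 0]' --fingers '[1, 1, 1, 0.3, 0]'

```text
clock: 2.65
eef_pos: [475.4, 166.8, 22.2]
tool_rot: [-3.141, -0.001, 0.176]
force: [-0.3, 0.3, -0.2]
width: 51.8
```

>>> play_rows --pt "0 0 0" --pt "0 0 0" --pt "0 0 0" --pt "0 0 0" --turn '[0, 0, 0, 0]' --fingers '[0, 0, 0, 0]'

```text
clock: 3.15
eef_pos: [476.3, 167.7, 23.3]
tool_rot: [-3.14, -0.004, 0.177]
force: [-1.0, 0.7, 7.1]
width: 15.6
```

```bash
python3 -c "
from h import *
go(474,167,150,.18)"
```

```text
t 3.15 pos [476.3 167.7  23.3] rot [-3.14  -0.004  0.177] F [-1.   0.7  7.1] w 15.6 slide [  -1.9    0.  -126.7] turn -0.003 q [-0.4   0.71  0.01  2.06 -0.01  0.37 -1.77]
```

```bash
python3 - <<'E'
from h import *
from cell import vision
im,d=vision.get_image("wrist");cv2.imwrite("pics/w2.png",im)
p=vision.camera_params("side");im,d=vision.get_image("side");cv2.imwrite("pics/s2.png",cv2.resize(im[200:380,200:440],(800,600)))
E
```

```text
(no output)
```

View pics/w2.png

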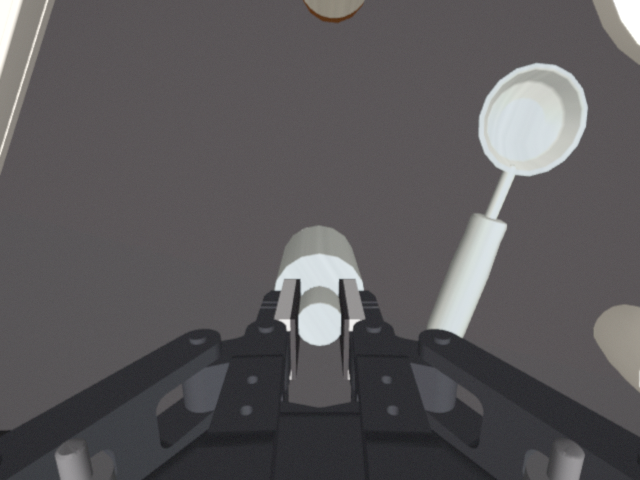

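View pics/s2.png

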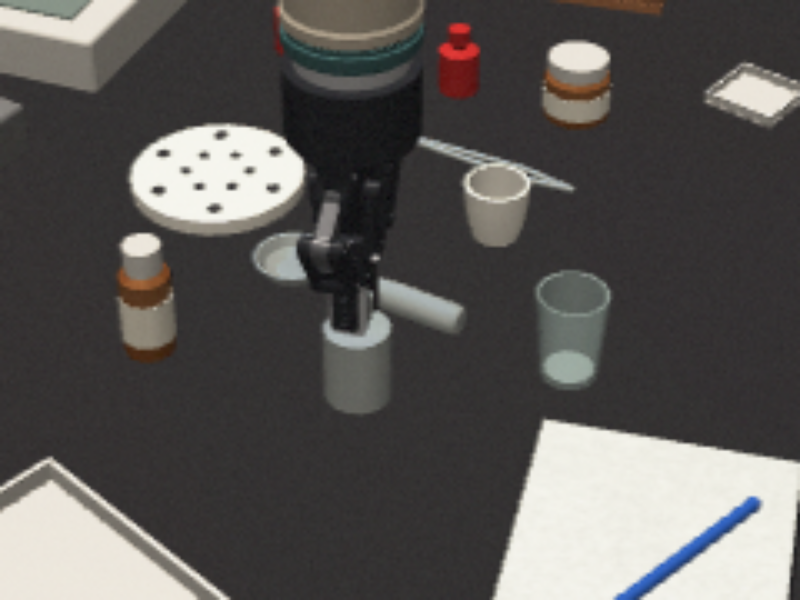

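```bash
python3 - <<'E'
from h import *
from cell import vision
go(474,167,150,.18)
p=vision.camera_params("wrist");im,d=vision.get_image("wrist");W=cloud(d,p)
print(p['position'],p['rotation'])
for n,(u,v) in dict(knob=(320,325),cyl=(320,278),padL=(287,300),padR=(352,300),tipL=(290,282),tipR=(350,282),finger=(280,350),spoon=(470,240),table=(400,130)).items(): print(n,W[v,u].round(1),d[v,u])
go(474,167,150,.18)
E
```

```text
t 3.25 pos [476.3 167.7  23.3] rot [-3.14  -0.004  0.177] F [-1.6  1.4  6. ] w 15.6 slide [-1.900e+00  1.000e-01 -1.267e+02] turn -0.003 q [-0.4   0.71  0.01  2.06 -0.01  0.37 -1.77]
[542.64991094 179.47265186 199.40563108] [-2.68558897e-01  8.12853340e-04 -1.39396383e+00]
knob [474.  167.   74.2] 139.19559
cyl [484.1 168.8  53.1] 156.83446
padL [484.6 180.7  79.7] 130.52586
padR [488.6 158.2  79.7] 130.46178
tipL [484.8 180.9  64. ] 145.64021
tipR [489.1 157.8  64.4] 145.13123
finger [485.7 180.  112.1] 99.02125
spoon [503.3  93.7  15.3] 191.74306
table [550.7 138.9   0.9] 191.11412
t 3.3 pos [476.3 167.7  23.3] rot [-3.14  -0.004  0.177] F [-1.1  0.9  7.3] w 15.7 slide [  -1.9    0.  -126.7] turn -0.003 q [-0.4   0.71  0.01  2.06 -0.01  0.37 -1.77]
```

>>> play_rows --pt "0 0 -5" --pt "0 0 -20" --pt "0 0 -50" --pt "0 0 -90" --pt "0 0 -120" --turn '[0, 0, 0, 0, 0]' --fingers '[0, 0, 0, 0, 0]'

```text
clock: 3.92
eef_pos: [475.9, 167.2, 145.5]
tool_rot: [-3.14, -0.005, 0.177]
force: [0.6, -0.0, -4.2]
width: 15.5
```

```bash
python3 - <<'E'
from h import *
from cell import vision
im,d=vision.get_image("wrist");cv2.imwrite("pics/w3.png",im)
im,d=vision.get_image("side");cv2.imwrite("pics/s3.png",cv2.resize(im[150:390,200:520],(800,600)))
go(514,-381,140,.18)
E
```

```text
t 4.03 pos [478.1 168.1 146.8] rot [-3.139 -0.011  0.177] F [ 0.9 -0.4 -5.3] w 15.2 slide [-61.2 546.8   4.5] turn -0.003 q [-0.4   0.49  0.02  1.98 -0.01  0.66 -1.77]
```

View pics/w3.png

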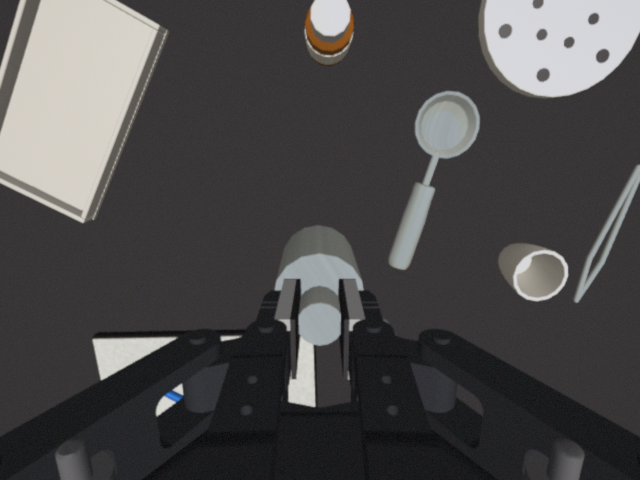

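View pics/s3.png

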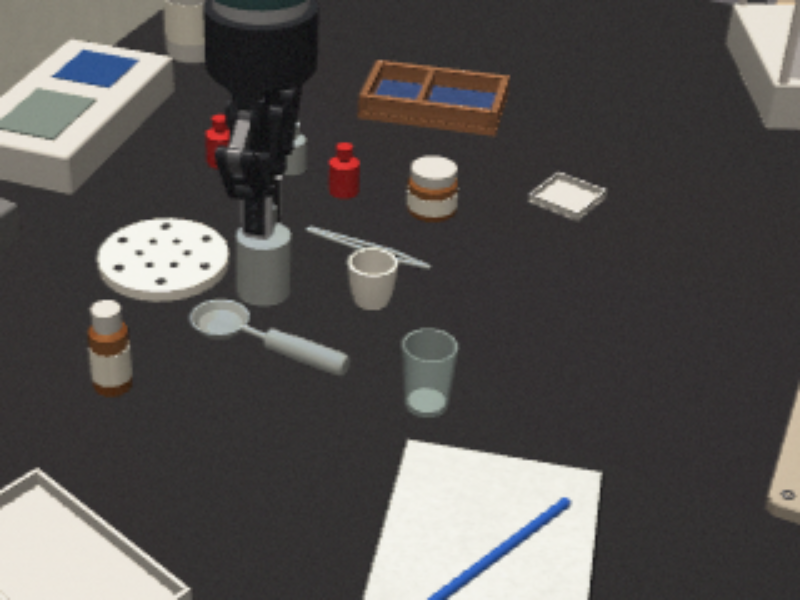

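>>> play_rows --pt "-3 25 0" --pt "-8 70 0" --pt "-14 120 0" --pt "-20 175 0" --pt "-25 225 0" --turn '[0, 0, 0, 0, 0]' --fingers '[0, 0, 0, 0, 0]'

```text
clock: 4.65
eef_pos: [491.9, -59.8, 144.9]
tool_rot: [-3.138, -0.009, 0.176]
force: [0.7, 0.8, -4.0]
width: 15.1
```

>>> play_rows --pt "-6 50 0" --pt "-12 105 0" --pt "-18 160 0" --pt "-24 215 0" --pt "-28 255 0" --turn '[0, 0, 0, 0, 0]' --fingers '[0, 0, 0, 0, 0]'

```text
clock: 5.28
eef_pos: [507.3, -318.6, 142.4]
tool_rot: [-3.138, -0.006, 0.174]
force: [0.7, 0.9, -4.5]
width: 15.6
```

```bash
python3 - <<'E'
from h import *
go(514,-381,80,.18)
E
```

```text
t 5.28 pos [ 507.3 -318.6  142.4] rot [-3.138 -0.006  0.174] F [ 0.7  0.9 -4.5] w 15.6 slide [-4.6 62.9 62.2] turn -0.006 q [ 0.53  0.62 -0.02  1.73  0.    0.79 -0.89]
```

>>> play_rows --pt "-1 25 0" --pt "-2 50 15" --pt "-3 63 40" --pt "-3 63 60" --pt "-3 63 70" --turn '[0, 0, 0, 0, 0]' --fingers '[0, 0, 0, 0, 0]'

```text
clock: 5.9
eef_pos: [513.8, -379.6, 69.5]
tool_rot: [-3.134, -0.003, 0.173]
force: [0.1, 0.8, -4.6]
width: 15.4
```

```bash
python3 - <<'E'
from h import *
from cell import vision
go(516,-381,31,.18)
p=vision.camera_params("wrist");im,d=vision.get_image("wrist");cv2.imwrite("pics/w4.png",im);W=cloud(d,p)
im,d=vision.get_image("side");cv2.imwrite("pics/s4.png",cv2.resize(im[80:260,300:540],(800,600)))
go(516,-381,31,.18)
E
```

```text
t 5.9 pos [ 513.8 -379.6   69.5] rot [-3.134e+00 -3.000e-03  1.730e-01] F [ 0.1  0.8 -4.6] w 15.4 slide [ 1.8  2.  38.5] turn -0.007 q [ 0.61  0.77 -0.02  1.66  0.01  0.72 -0.81]
t 6.0 pos [ 514.4 -379.6   70.3] rot [-3.135 -0.004  0.174] F [-0.7 -0.4 -3.8] w 15.5 slide [ 1.2  2.  39.3] turn -0.006 q [ 0.61  0.77 -0.02  1.66  0.01  0.72 -0.81]
```

View pics/w4.png

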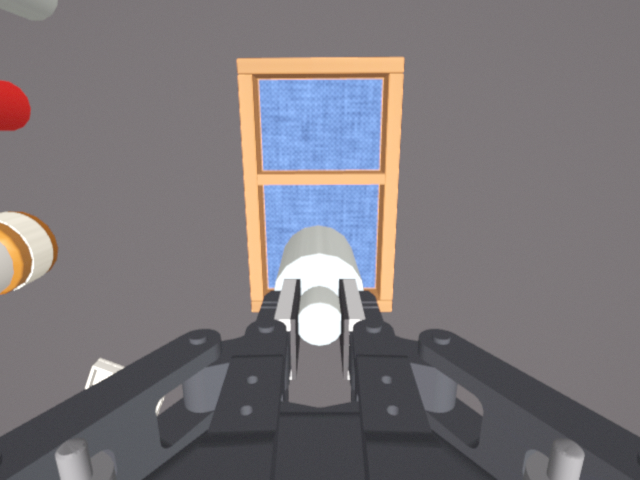

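View pics/s4.png

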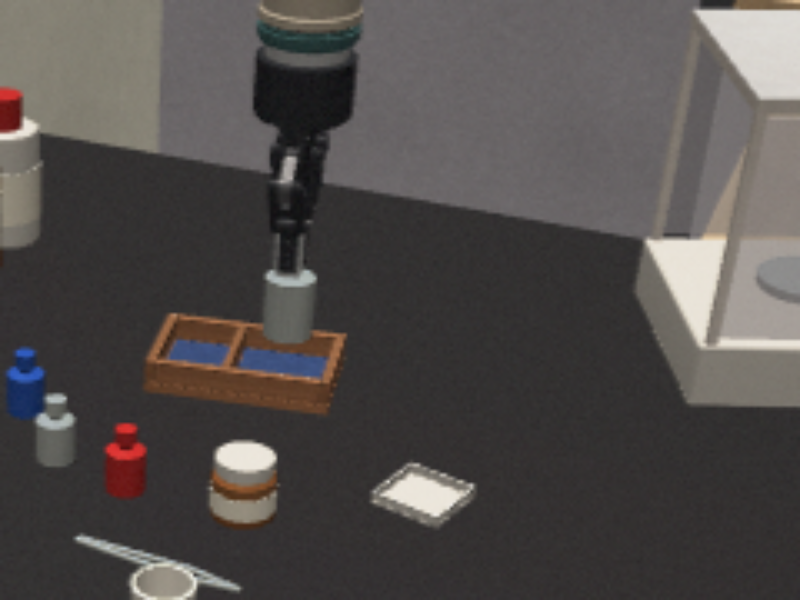

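>>> play_rows --pt "1 1 15" --pt "1 1 28" --pt "1 1 34" --pt "1 1 37" --pt "1 1 39" --turn '[0, 0, 0, 0, 0]' --fingers '[0, 0, 0, 0, 0]'

```text
clock: 6.62
eef_pos: [515.9, -380.2, 31.5]
tool_rot: [-3.135, -0.004, 0.174]
force: [-1.2, 1.6, 5.9]
width: 15.5
```

```bash
python3 - <<'E'
from h import *
go(516,-381,31,.18)
E
```

```text
t 6.62 pos [ 515.9 -380.2   31.5] rot [-3.135 -0.004  0.174] F [-1.2  1.6  5.9] w 15.5 slide [-0.1  0.8  0.5] turn -0.006 q [ 0.61  0.82 -0.02  1.67  0.01  0.65 -0.81]
```

>>> play_rows --pt "0 0 0" --pt "0 0 0" --pt "0 0 0" --pt "0 0 -5" --pt "0 0 -40" --turn '[0, 0, 0, 0, 0]' --fingers '[0.5, 0.5, 0.5, 0.6, 0.7]'

```text
clock: 7.25
eef_pos: [514.2, -379.2, 70.2]
tool_rot: [-3.132, -0.001, 0.174]
force: [0.0, 0.9, 0.1]
width: 59.5
```

```bash
python3 - <<'E'
from h import *
go(628,-190,130,.18)
E
```

```text
t 7.25 pos [ 514.2 -379.2   70.2] rot [-3.132e+00 -1.000e-03  1.740e-01] F [0.  0.9 0.1] w 59.5 slide [ 144.9 -167.2  -58.1] turn -0.006 q [ 0.61  0.77 -0.02  1.65  0.01  0.73 -0.81]
```

>>> play_rows --pt "0 0 -58" --pt "40 -45 -58" --pt "80 -92 -58" --pt "118 -136 -58" --pt "145 -167 -58" --turn '[0, 0, 0, 0, 0]' --fingers '[0.8, 0.8, 0.8, 0.8, 0.8]'

```text
clock: 7.88
eef_pos: [629.8, -186.6, 130.5]
tool_rot: [-3.131, -0.002, 0.177]
force: [-0.1, -0.9, -0.9]
width: 68.4
```

```bash
python3 - <<'E'
from h import *
from cell import vision
go(628,-190,20,.18)
p=vision.camera_params("wrist");im,d=vision.get_image("wrist");cv2.imwrite("pics/w5.png",im);W=cloud(d,p)
q=W[(W[...,2]>46)&(W[...,2]<62)&(abs(W[...,0]-628)<25)&(abs(W[...,1]+190)<25)];print(len(q),q.mean(0))
im,d=vision.get_image("side");cv2.imwrite("pics/s5.png",cv2.resize(im[80:260,250:490],(800,600)))
go(628,-190,20,.18)
E
```

```text
t 7.88 pos [ 629.8 -186.6  130.5] rot [-3.131e+00 -2.000e-03  1.770e-01] F [-0.1 -0.9 -0.9] w 68.4 slide [ -2.6   4.2 110.5] turn -0.003 q [ 0.25  0.71 -0.    1.56 -0.01  0.87 -1.14]
418 [ 628.88970321 -190.00563194   52.65687459]
t 7.97 pos [ 631.7 -182.2  130.4] rot [-3.128 -0.005  0.183] F [0.8 0.3 0.2] w 68.5 slide [ -5.6   8.5 110.2] turn 0.003 q [ 0.25  0.71 -0.01  1.56 -0.01  0.87 -1.13]
```

View pics/w5.png

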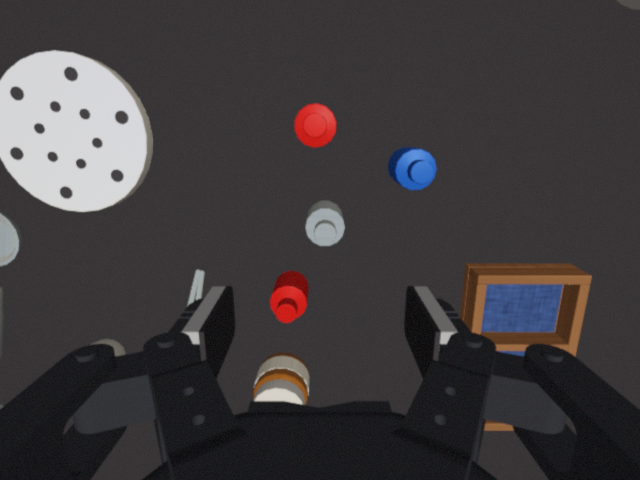

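View pics/s5.png

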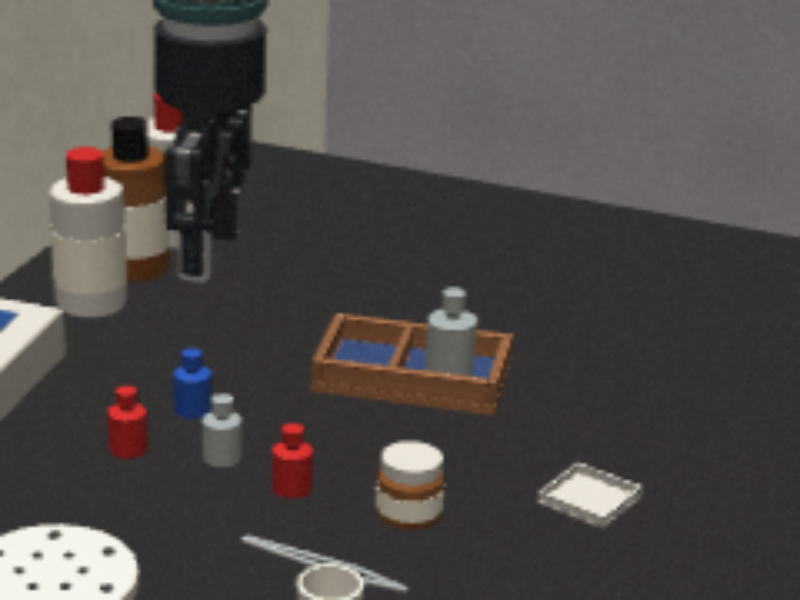

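```bash
python3 - <<'E'
from h import *
from cell import vision
p=vision.camera_params("side")
for z in (120,130,140,150,160,170,180): print(z,ray(307.6,163,z,p).round(0))
go(629,-190,10,.18)
E
```

```text
120 [ 675. -240.  120.]
130 [ 666. -221.  130.]
140 [ 656. -203.  140.]
150 [ 647. -184.  150.]
160 [ 637. -165.  160.]
170 [ 627. -146.  170.]
180 [ 618. -127.  180.]
t 7.97 pos [ 631.7 -182.2  130.4] rot [-3.128 -0.005  0.183] F [0.8 0.3 0.2] w 68.5 slide [ -4.6   8.8 120.2] turn 0.003 q [ 0.25  0.71 -0.01  1.56 -0.01  0.87 -1.13]
```

>>> play_rows --pt "-4 9 40" --pt "-4 9 75" --pt "-4 9 75" --pt "-4 9 75" --turn '[0, 0, 0, 0]' --fingers '[0.7, 0.6, 0.6, 0.6]'

```text
clock: 8.48
eef_pos: [630.4, -191.4, 56.6]
tool_rot: [-3.129, -0.006, 0.183]
force: [0.5, 1.0, -0.5]
width: 51.5
```

```bash
python3 - <<'E'
from h import *
from cell import vision
go(629,-190,9,.18)
p=vision.camera_params("wrist");im,d=vision.get_image("wrist");cv2.imwrite("pics/w6.png",im);W=cloud(d,p)
q=W[(W[...,2]>46)&(W[...,2]<62)&(abs(W[...,0]-628)<25)&(abs(W[...,1]+190)<16)];print(len(q),q.mean(0))
go(629,-190,9,.18)
E
```

```text
t 8.47 pos [ 630.4 -191.4   56.6] rot [-3.129 -0.006  0.183] F [ 0.5  1.  -0.5] w 51.5 slide [-1.4 -1.1 47.6] turn 0.003 q [ 0.27  0.81 -0.01  1.61 -0.01  0.73 -1.12]
794 [ 629.16667471 -189.87121612   52.44910973]
t 8.53 pos [ 630.8 -191.4   57.1] rot [-3.129 -0.007  0.183] F [-0.   0.1 -0.4] w 51.3 slide [-1.9 -1.2 48.1] turn 0.003 q [ 0.27  0.81 -0.01  1.6  -0.01  0.73 -1.12]
```

View pics/w6.png

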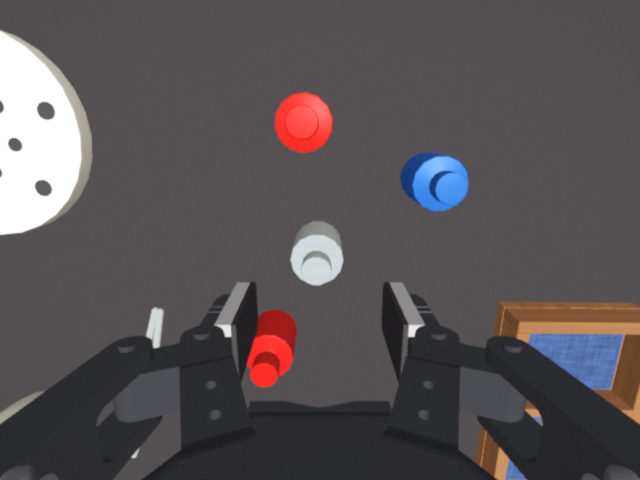

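>>> play_rows --pt "-2 -1 25" --pt "-2 -1 42" --pt "-2 -1 48" --pt "-2 -1 48" --pt "-2 -1 48" --turn '[0, 0, 0, 0, 0]' --fingers '[0.55, 0.5, 0.5, 0.4, 0]'

```text
clock: 9.15
eef_pos: [629.6, -190.4, 9.8]
tool_rot: [-3.13, -0.008, 0.183]
force: [-0.3, 1.1, 0.4]
width: 17.4
```

>>> play_rows --pt "0 0 0" --pt "0 0 0" --pt "0 0 0" --turn '[0, 0, 0]' --fingers '[0, 0, 0]'

```text
clock: 9.52
eef_pos: [629.8, -190.4, 10.1]
tool_rot: [-3.13, -0.009, 0.183]
force: [0.4, 0.3, 0.7]
width: 12.8
```

```bash
python3 - <<'E'
from h import *
from cell import vision
im,d=vision.get_image("wrist");cv2.imwrite("pics/w7.png",im)
go(629,-190,100,.18)
E
```

```text
t 9.57 pos [ 629.8 -190.4   10. ] rot [-3.13  -0.009  0.183] F [-0.7  0.2  0.8] w 12.8 slide [  0.1  -1.5 -90. ] turn 0.003 q [ 0.27  0.87 -0.01  1.63 -0.01  0.64 -1.12]
```

View pics/w7.png

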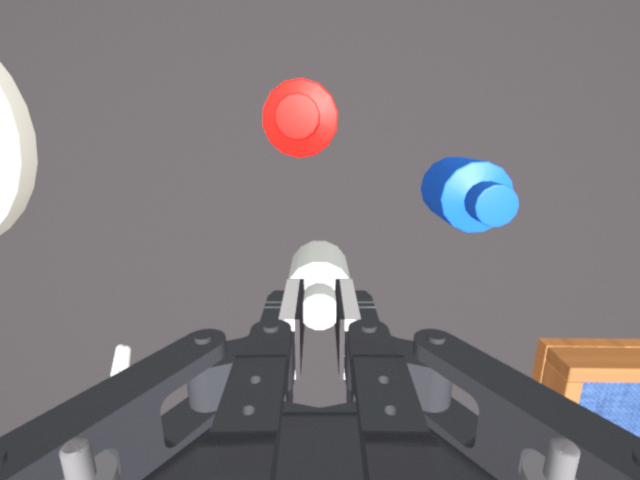

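>>> play_rows --pt "0 0 -10" --pt "0 0 -40" --pt "0 0 -80" --pt "0 0 -105" --pt "0 0 -110" --turn '[0, 0, 0, 0, 0]' --fingers '[0, 0, 0, 0, 0]'

```text
clock: 10.2
eef_pos: [630.3, -192.4, 122.4]
tool_rot: [-3.132, -0.012, 0.183]
force: [-0.5, 0.2, -1.9]
width: 12.9
```

```bash
python3 - <<'E'
from h import *
go(584,-368,110,.18)
E
```

```text
t 10.2 pos [ 630.3 -192.4  122.4] rot [-3.132 -0.012  0.183] F [-0.5  0.2 -1.9] w 12.9 slide [-77.6 164.4   9.9] turn 0.003 q [ 0.27  0.72 -0.01  1.57 -0.01  0.84 -1.12]
```

>>> play_rows --pt "-15 30 0" --pt "-35 75 0" --pt "-58 125 0" --pt "-75 160 0" --pt "-77 164 0" --turn '[0, 0, 0, 0, 0]' --fingers '[0, 0, 0, 0, 0]'

```text
clock: 10.82
eef_pos: [580.9, -372.6, 118.3]
tool_rot: [-3.133, -0.009, 0.176]
force: [-0.9, 0.3, -1.8]
width: 12.4
```

```bash
python3 - <<'E'
from h import *
go(584.5,-368,60,.18)
E
```

```text
t 10.82 pos [ 580.9 -372.6  118.3] rot [-3.133 -0.009  0.176] F [-0.9  0.3 -1.8] w 12.4 slide [ 3.9 -3.4 58.4] turn -0.004 q [ 0.55  0.77 -0.02  1.47  0.    0.9  -0.86]
```

>>> play_rows --pt "4 -3 20" --pt "4 -3 45" --pt "4 -3 55" --pt "4 -3 55" --turn '[0, 0, 0, 0]' --fingers '[0, 0, 0, 0]'

```text
clock: 11.32
eef_pos: [584.4, -366.4, 61.7]
tool_rot: [-3.131, -0.007, 0.178]
force: [-0.2, 0.1, -0.6]
width: 12.6
```

```bash
python3 - <<'E'
from h import *
from cell import vision
im,d=vision.get_image("wrist");cv2.imwrite("pics/w8.png",im)
go(584.5,-368,18,.18)
E
```

```text
t 11.38 pos [ 585.  -367.4   62.9] rot [-3.132 -0.008  0.177] F [ 0.1 -0.1 -0.8] w 12.8 slide [-1.   0.9 44.9] turn -0.003 q [ 0.54  0.84 -0.02  1.5   0.    0.8  -0.87]
```

View pics/w8.png

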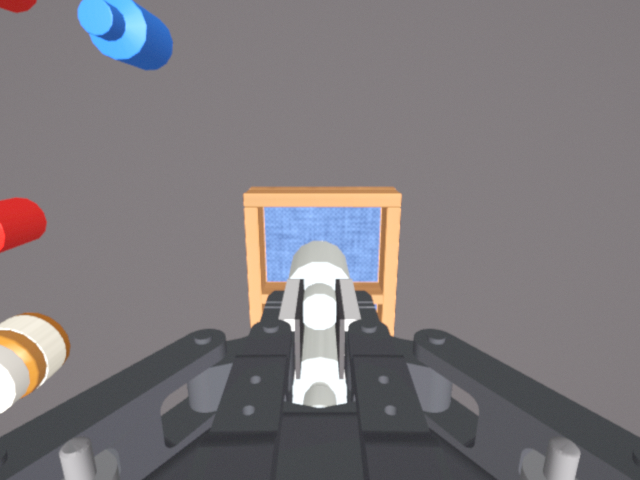

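>>> play_rows --pt "-1 1 20" --pt "-1 1 36" --pt "-1 1 42" --pt "-1 1 45" --pt "-1 1 45.5" --turn '[0, 0, 0, 0, 0]' --fingers '[0, 0, 0, 0, 0]'

```text
clock: 12.0
eef_pos: [584.5, -367.6, 18.1]
tool_rot: [-3.132, -0.008, 0.177]
force: [-2.4, 2.0, 4.3]
width: 12.7
```

```bash
python3 - <<'E'
from h import *
go(584.5,-368,18,.18)
E
```

```text
t 12.0 pos [ 584.5 -367.6   18.1] rot [-3.132 -0.008  0.177] F [-2.4  2.   4.3] w 12.7 slide [-0.1  0.4  0.1] turn -0.003 q [ 0.54  0.9  -0.02  1.52  0.01  0.73 -0.87]
```

>>> play_rows --pt "0 0 0" --pt "0 0 0" --pt "0 0 0" --pt "0 0 -10" --pt "0 0 -55" --turn '[0, 0, 0, 0, 0]' --fingers '[0.45, 0.45, 0.45, 0.5, 0.6]'

```text
clock: 12.62
eef_pos: [582.1, -366.9, 71.3]
tool_rot: [-3.128, -0.004, 0.178]
force: [0.7, -0.5, 0.2]
width: 51.1
```

```bash
python3 - <<'E'
from h import *
go(607.5,183.5,140,-.32)
E
```

```text
t 12.62 pos [ 582.1 -366.9   71.3] rot [-3.128 -0.004  0.178] F [ 0.7 -0.5  0.2] w 51.1 slide [ 122.6 -538.1  -60.8] turn 0.498 q [ 0.54  0.83 -0.02  1.5   0.    0.82 -0.87]
```

>>> play_rows --pt "0 0 -60" --pt "14 -62 -60" --pt "28 -124 -60" --pt "42 -186 -60" --pt "56 -248 -60" --turn '[0, 0.1, 0.25, 0.4, 0.5]' --fingers '[0.6, 0.8, 0.8, 0.8, 0.8]'

```text
clock: 13.25
eef_pos: [593.6, -116.1, 135.9]
tool_rot: [-3.127, 0.002, -0.326]
force: [1.1, 1.1, 0.4]
width: 68.2
```

```bash
python3 - <<'E'
from h import *
go(607.5,183.5,140,-.32)
E
```

```text
t 13.25 pos [ 593.6 -116.1  135.9] rot [-3.127e+00  2.000e-03 -3.260e-01] F [1.1 1.1 0.4] w 68.2 slide [-8.280e+01 -2.883e+02  2.000e-01] turn -0.006 q [ 0.07  0.64  0.13  1.72 -0.13  0.79 -1.62]
```

>>> play_rows --pt "-18 -62 0" --pt "-36 -124 0" --pt "-54 -186 0" --pt "-72 -248 0" --pt "-82 -284 0" --turn '[0, 0, 0, 0, 0]' --fingers '[0.7, 0.7, 0.7, 0.7, 0.7]'

```text
clock: 13.88
eef_pos: [606.8, 183.1, 141.1]
tool_rot: [-3.125, 0.001, -0.323]
force: [0.9, -0.1, -0.1]
width: 59.6
```

>>> play_rows --pt "0 0 0" --pt "0 0 0" --turn '[0, 0]' --fingers '[0.7, 0.7]'

```text
clock: 14.12
eef_pos: [606.9, 182.6, 141.6]
tool_rot: [-3.126, 0.0, -0.323]
force: [0.5, 0.1, -0.9]
width: 59.7
```

```bash
python3 - <<'E'
from h import *
from cell import vision
go(607.5,183.5,6,-.32)
p=vision.camera_params("wrist");im,d=vision.get_image("wrist");cv2.imwrite("pics/w9.png",im);W=cloud(d,p)
q=W[(W[...,2]>70)&(W[...,2]<86)&(abs(W[...,0]-608)<30)&(abs(W[...,1]-184)<25)];print(len(q),q.mean(0),cv2.minEnclosingCircle(q[:,:2].astype(np.float32)))
im,d=vision.get_image("side");cv2.imwrite("pics/s9.png",cv2.resize(im[80:260,300:540],(800,600)))
go(607.5,183.5,6,-.32)
E
```

```text
t 14.12 pos [606.9 182.6 141.6] rot [-3.126  0.    -0.323] F [ 0.5  0.1 -0.9] w 59.7 slide [  0.3   1.2 135.6] turn -0.003 q [-0.43  0.67  0.16  1.64 -0.15  0.84 -2.09]
1016 [609.41292124 184.24227134  78.62635509] ((608.4625244140625, 184.73155212402344), 12.086092948913574)
t 14.22 pos [607.1 180.7 141.4] rot [-3.126  0.    -0.326] F [ 0.6  0.8 -0.9] w 59.7 slide [ -0.5  -0.6 135.5] turn -0.006 q [-0.43  0.67  0.16  1.64 -0.15  0.84 -2.09]
```

View pics/w9.png

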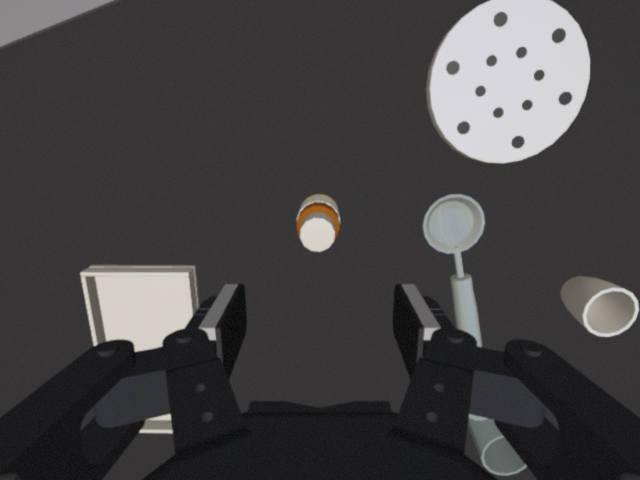

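View pics/s9.png

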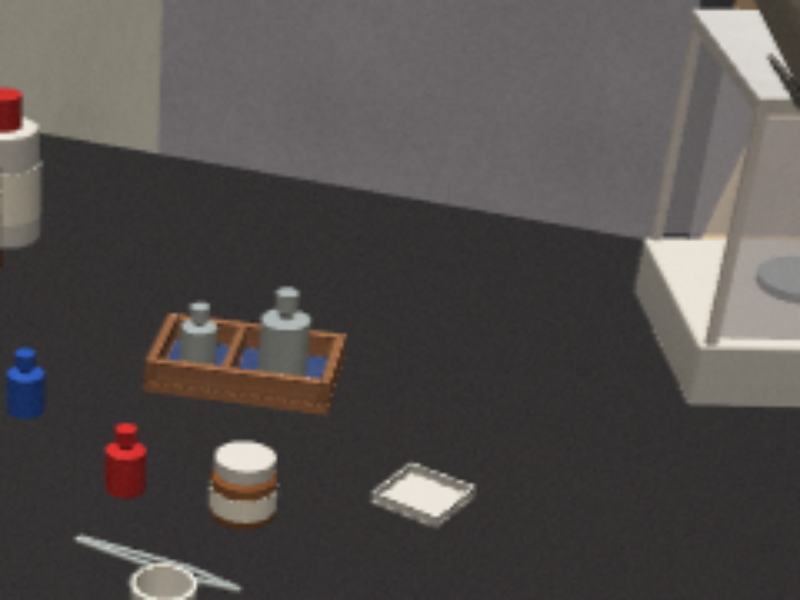

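```bash
python3 - <<'E'
from h import *
go(609,184.2,6,-.32)
E
```

```text
t 14.22 pos [607.1 180.7 141.4] rot [-3.126  0.    -0.326] F [ 0.6  0.8 -0.9] w 59.7 slide [  0.7  -1.8 135.5] turn -0.006 q [-0.43  0.67  0.16  1.64 -0.15  0.84 -2.09]
```

>>> play_rows --pt "1 -3 50" --pt "1 -2 100" --pt "1 -2 125" --pt "1 -2 136" --pt "1 -2 136" --turn '[0, 0, 0, 0, 0]' --fingers '[0.7, 0.7, 0.7, 0.7, 0.3]'

```text
clock: 14.85
eef_pos: [609.6, 183.0, 5.5]
tool_rot: [-3.127, 0.001, -0.328]
force: [0.8, 0.4, 0.4]
width: 43.0
```

>>> play_rows --pt "0 0 0" --pt "0 0 0" --pt "0 0 0" --pt "0 0 0" --turn '[0, 0, 0, 0]' --fingers '[0, 0, 0, 0]'

```text
clock: 15.35
eef_pos: [610.8, 183.0, 6.8]
tool_rot: [-3.126, -0.002, -0.328]
force: [0.3, -1.0, 6.0]
width: 29.7
```

```bash
python3 - <<'E'
from h import *
from cell import vision
im,d=vision.get_image("wrist");cv2.imwrite("pics/w10.png",im)
im,d=vision.get_image("side");cv2.imwrite("pics/s10.png",cv2.resize(im[200:380,150:390],(800,600)))
go(609,184.2,6,-.32)
E
```

```text
t 15.45 pos [610.8 183.    6.8] rot [-3.126e+00 -2.000e-03 -3.280e-01] F [-0.5 -0.2  5.9] w 30.0 slide [-2.1 -0.5  0.8] turn -0.008 q [-0.4   0.85  0.12  1.7  -0.19  0.59 -2.06]
```

View pics/w10.png

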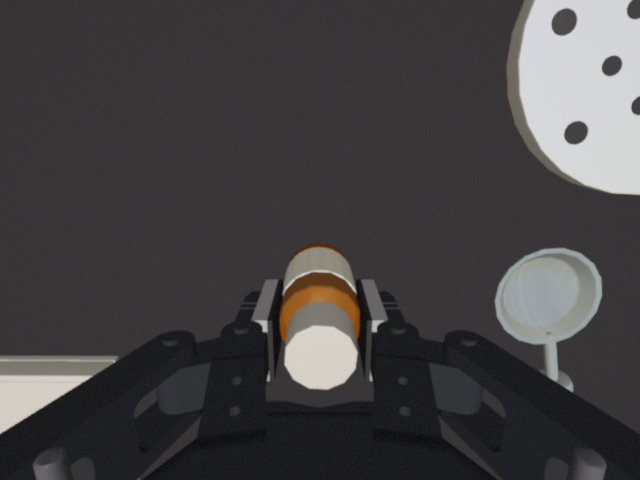

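View pics/s10.png

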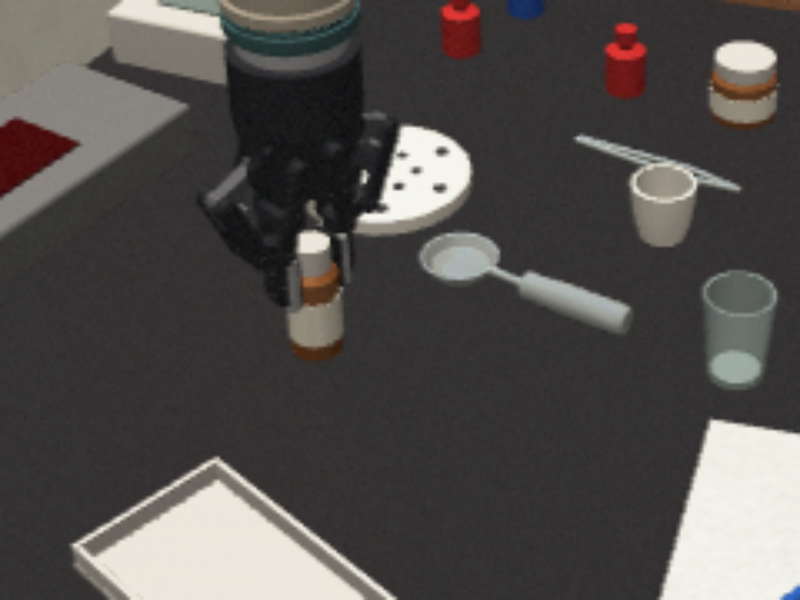

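>>> play_rows --pt "0 0 -10" --pt "0 0 -40" --pt "0 0 -70" --pt "0 0 -85" --pt "0 0 -85" --turn '[0, 0, 0, 0, 0]' --fingers '[0, 0, 0, 0, 0]'

```text
clock: 16.08
eef_pos: [610.8, 182.1, 92.9]
tool_rot: [-3.125, -0.003, -0.328]
force: [0.5, 0.5, -0.9]
width: 29.3
```

```bash
python3 - <<'E'
from h import *
go(569,365,90,-.32)
E
```

```text
t 16.07 pos [610.8 182.1  92.9] rot [-3.125e+00 -3.000e-03 -3.280e-01] F [ 0.5  0.5 -0.9] w 29.3 slide [ -98.4 -159.7    5.3] turn -0.008 q [-0.42  0.73  0.15  1.67 -0.17  0.74 -2.08]
```

>>> play_rows --pt "-15 -25 0" --pt "-40 -65 0" --pt "-68 -110 0" --pt "-90 -148 0" --pt "-98 -160 0" --turn '[0, 0, 0, 0, 0]' --fingers '[0, 0, 0, 0, 0]'

```text
clock: 16.7
eef_pos: [566.5, 369.2, 93.4]
tool_rot: [-3.125, 0.0, -0.322]
force: [0.8, -0.5, -1.3]
width: 30.0
```

>>> play_rows --pt "0 0 10" --pt "0 0 30" --turn '[0, 0]' --fingers '[0, 0]'

```text
clock: 16.95
eef_pos: [567.3, 367.7, 62.2]
tool_rot: [-3.126, -0.001, -0.324]
force: [-0.4, -0.4, -2.0]
width: 29.6
```

```bash
python3 - <<'E'
from h import *
from cell import vision
im,d=vision.get_image("wrist");cv2.imwrite("pics/w11.png",im)
im,d=vision.get_image("side");cv2.imwrite("pics/s11.png",cv2.resize(im[260:440,150:390],(800,600)))
go(569,365,11,-.32)
E
```

```text
t 17.05 pos [565.2 365.9  59.6] rot [-3.131e+00  3.000e-03 -3.250e-01] F [-0.2 -0.5 -2.2] w 29.3 slide [ 4.1  0.2 48.6] turn -0.005 q [-0.71  0.82  0.17  1.57 -0.2   0.76 -2.34]
```

View pics/w11.png

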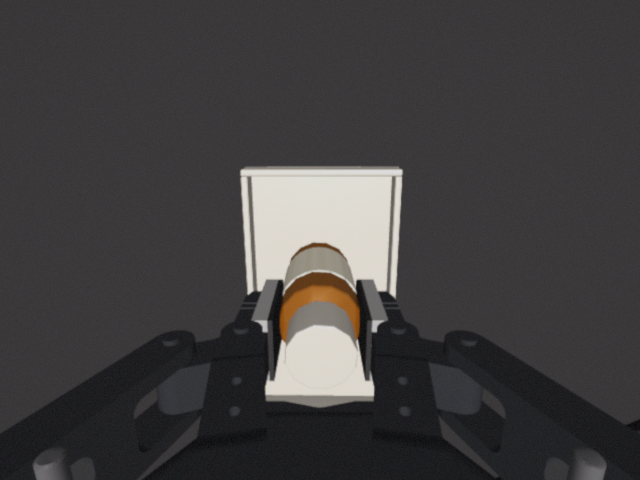

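View pics/s11.png

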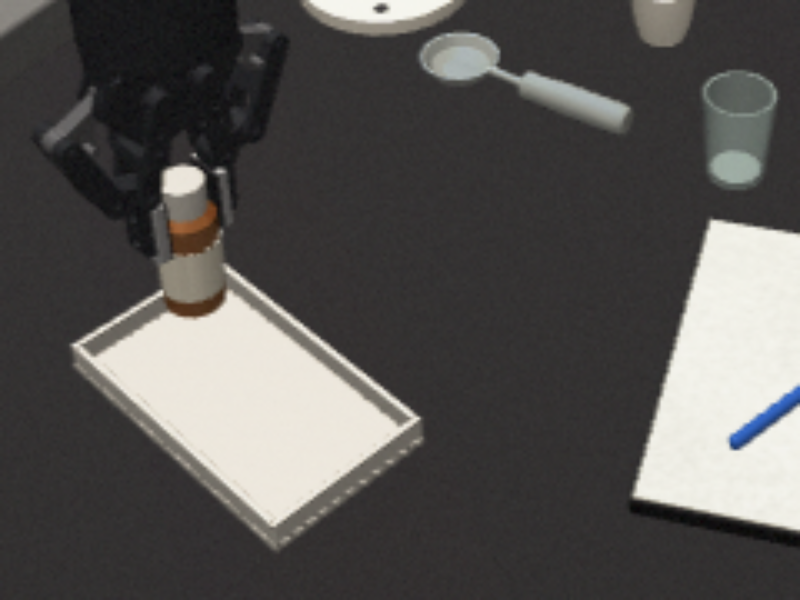

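>>> play_rows --pt "3 0 18" --pt "3 0 36" --pt "3 0 44" --pt "3 0 47" --pt "3 0 49" --turn '[0, 0, 0, 0, 0]' --fingers '[0, 0, 0, 0, 0]'

```text
clock: 17.68
eef_pos: [568.3, 365.9, 10.9]
tool_rot: [-3.13, 0.003, -0.325]
force: [-0.8, -1.0, 2.5]
width: 29.7
```

```bash
python3 - <<'E'
from h import *
go(569,365,11,-.32)
E
```

```text
t 17.68 pos [568.3 365.9  10.9] rot [-3.13e+00  3.00e-03 -3.25e-01] F [-0.8 -1.   2.5] w 29.7 slide [ 1.   0.6 -0.1] turn -0.005 q [-0.7   0.89  0.16  1.58 -0.21  0.68 -2.33]
```

>>> play_rows --pt "0 0 0" --pt "0 0 0" --pt "0 0 0" --pt "0 0 -30" --pt "0 0 -80" --turn '[0, 0, 0, 0, 0]' --fingers '[0.6, 0.6, 0.6, 0.65, 0.8]'

```text
clock: 18.3
eef_pos: [566.8, 364.1, 90.0]
tool_rot: [-3.133, 0.006, -0.325]
force: [-0.1, 0.5, -0.2]
width: 68.2
```

```bash
python3 - <<'E'
from h import *
from cell import vision
im,d=vision.get_image("side");cv2.imwrite("pics/s12.png",cv2.resize(im[260:440,150:390],(800,600)))
go(470,-179.5,140,-.32)
E
```

```text
t 18.35 pos [571.7 366.7  98.6] rot [-3.123e+00 -3.000e-03 -3.250e-01] F [1.4 0.1 4.6] w 67.9 slide [ 78.2 549.2 -51.4] turn -0.005 q [-0.71  0.78  0.18  1.54 -0.19  0.82 -2.35]
```

View pics/s12.png

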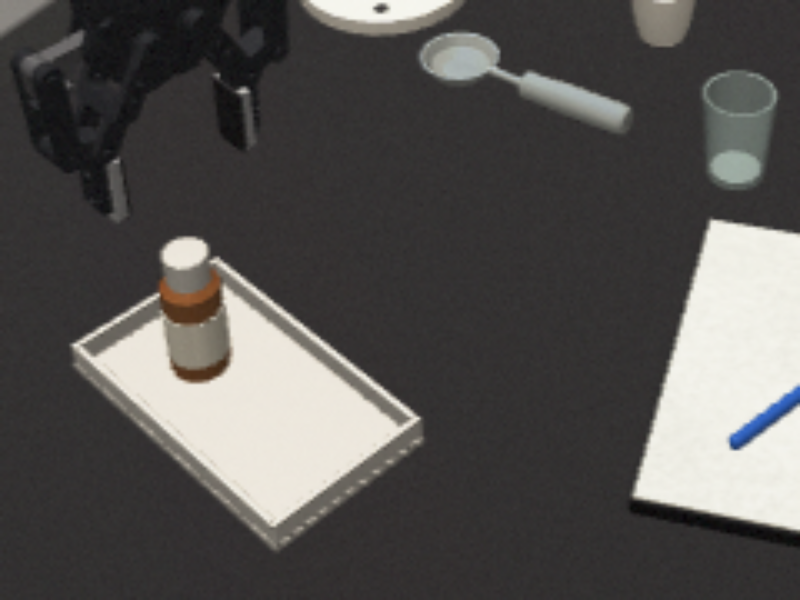

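>>> play_rows --pt "0 0 -50" --pt "8 60 -52" --pt "16 120 -52" --pt "25 180 -52" --pt "34 240 -52" --turn '[0, 0, 0, 0, 0]' --fingers '[0.8, 0.9, 0.9, 0.9, 0.9]'

```text
clock: 18.98
eef_pos: [526.7, 125.8, 146.7]
tool_rot: [-3.122, -0.004, -0.325]
force: [1.5, -0.8, -0.0]
width: 76.7
```

```bash
python3 - <<'E'
from h import *
go(470.6,-179.5,140,-.32)
E
```

```text
t 18.98 pos [526.7 125.8 146.7] rot [-3.122 -0.004 -0.325] F [ 1.5 -0.8 -0. ] w 76.7 slide [ 44.3 307.3   1. ] turn -0.005 q [-0.4   0.54  0.18  1.9  -0.16  0.7  -2.02]
```

>>> play_rows --pt "9 62 0" --pt "18 124 0" --pt "27 186 0" --pt "36 248 0" --pt "44 302 0" --turn '[0, 0, 0, 0, 0]' --fingers '[0.9, 0.9, 0.9, 0.9, 0.9]'

```text
clock: 19.6
eef_pos: [471.7, -176.8, 141.5]
tool_rot: [-3.123, -0.006, -0.326]
force: [1.5, 0.5, -0.0]
width: 76.8
```

>>> play_rows --pt "0 0 0" --pt "0 0 0" --turn '[0, 0]' --fingers '[0.9, 0.9]'

```text
clock: 19.85
eef_pos: [471.8, -176.7, 141.7]
tool_rot: [-3.122, -0.006, -0.327]
force: [-0.3, 0.6, 0.7]
width: 76.9
```

```bash
python3 - <<'E'
from h import *
from cell import vision
p=vision.camera_params("wrist");im,d=vision.get_image("wrist");cv2.imwrite("pics/w13.png",im);W=cloud(d,p)
q=W[(W[...,2]>43)&(W[...,2]<56)&(abs(W[...,0]-471)<40)&(abs(W[...,1]+179.5)<40)];print(len(q),q.mean(0),cv2.minEnclosingCircle(q[:,:2].astype(np.float32)))
go(471,-179.5,-13,-.32)
E
```

```text
2616 [ 471.40206391 -179.5076037    48.98462747] ((470.5665283203125, -179.36436462402344), 21.96331214904785)
t 19.9 pos [ 472.1 -175.6  141.6] rot [-3.122 -0.006 -0.324] F [ 0.1 -0.   0.5] w 77.1 slide [ -0.7   7.1 154.5] turn -0.004 q [ 0.22  0.5   0.14  1.99 -0.15  0.65 -1.44]
```

View pics/w13.png

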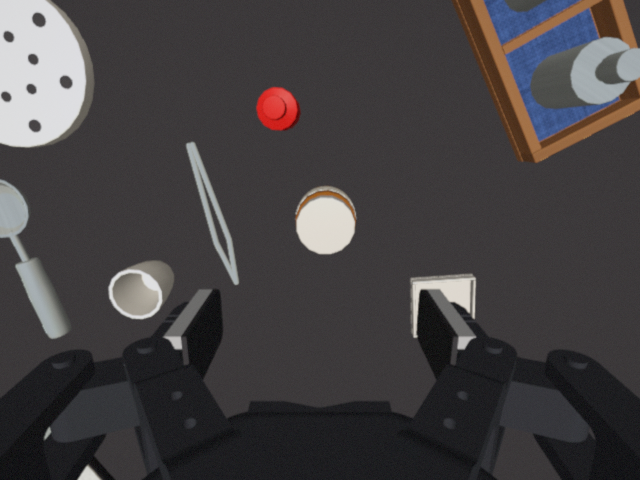

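>>> play_rows --pt "-1 7 60" --pt "-1 7 110" --pt "-1 7 140" --pt "-1 7 150" --pt "-1 7 153" --turn '[0, 0, 0, 0, 0]' --fingers '[0.9, 0.85, 0.85, 0.85, 0.85]'

```text
clock: 20.52
eef_pos: [471.4, -178.3, -11.4]
tool_rot: [-3.121, -0.006, -0.323]
force: [-0.7, 0.7, -0.8]
width: 72.8
```

```bash
python3 - <<'E'
from h import *
from cell import vision
im,d=vision.get_image("wrist");cv2.imwrite("pics/w14.png",im)
go(471,-179.5,-13,-.32)
E
```

```text
t 20.57 pos [ 471.5 -178.7  -11.2] rot [-3.121 -0.007 -0.323] F [-0.6 -0.4 -1. ] w 72.3 slide [-0.3  1.   1.8] turn -0.003 q [ 0.28  0.77  0.06  2.08 -0.21  0.29 -1.37]
```

View pics/w14.png

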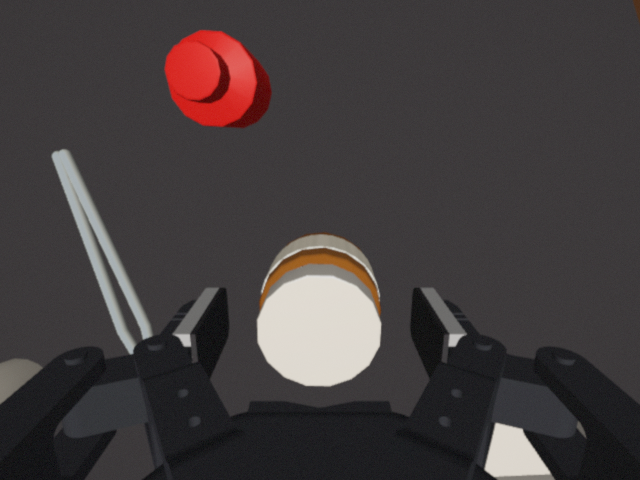

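>>> play_rows --pt "0 1 0" --pt "0 1 0" --pt "0 1 0" --pt "0 1 0" --pt "0 1 0" --turn '[0, 0, 0, 0, 0]' --fingers '[0.3, 0, 0, 0, 0]'

```text
clock: 21.2
eef_pos: [472.3, -179.9, -9.5]
tool_rot: [-3.121, -0.01, -0.323]
force: [-1.0, 0.8, 8.8]
width: 45.0
```

```bash
python3 - <<'E'
from h import *
from cell import vision
im,d=vision.get_image("wrist");cv2.imwrite("pics/w15.png",im)
im,d=vision.get_image("side");cv2.imwrite("pics/s15.png",cv2.resize(im[140:320,270:510],(800,600)))
go(471,-179.5,-13,-.32)
E
```

```text
t 21.3 pos [ 472.3 -179.9   -9.5] rot [-3.121 -0.009 -0.323] F [-1.6  0.6  8.5] w 44.9 slide [-1.4  0.1  3.5] turn -0.003 q [ 0.29  0.77  0.06  2.07 -0.21  0.29 -1.37]
```

View pics/s15.png

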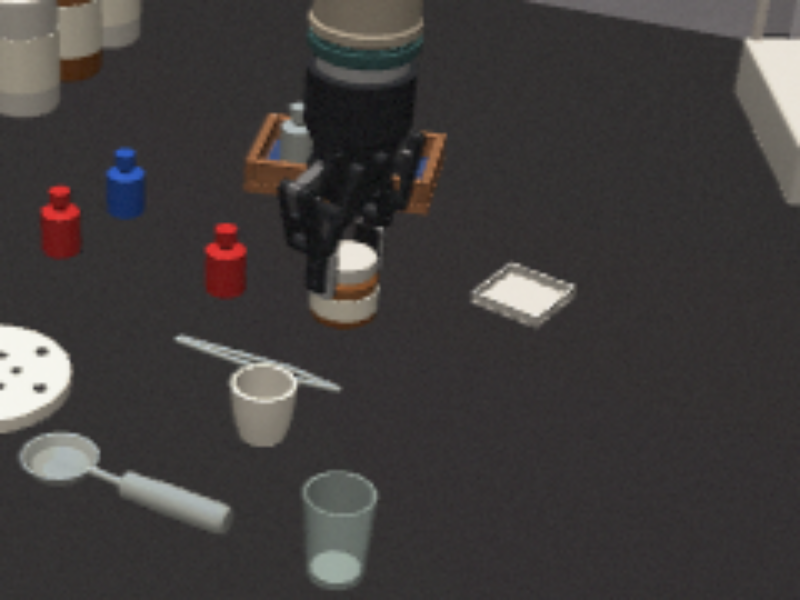

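View pics/w15.png

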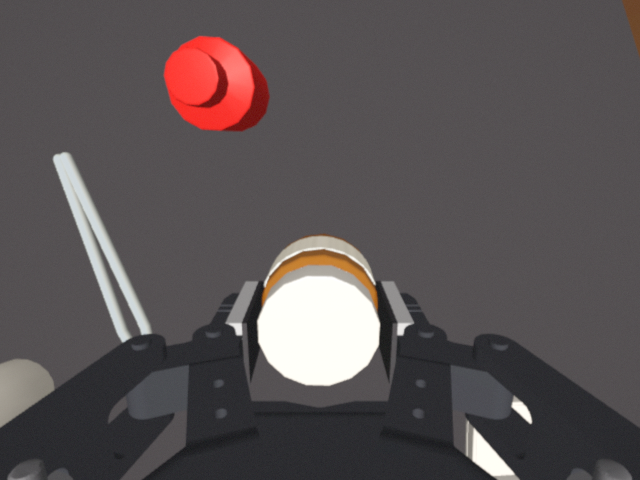

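>>> play_rows --pt "0 0 -10" --pt "0 0 -40" --pt "0 0 -80" --pt "0 0 -105" --pt "0 0 -105" --turn '[0, 0, 0, 0, 0]' --fingers '[0, 0, 0, 0, 0]'

```text
clock: 21.92
eef_pos: [472.3, -182.3, 98.0]
tool_rot: [-3.121, -0.015, -0.323]
force: [0.9, 0.3, -1.5]
width: 44.9
```

```bash
python3 - <<'E'
from h import *
go(490.5,391.5,95,-.32)
E
```

```text
t 21.93 pos [ 472.3 -182.3   98. ] rot [-3.121 -0.015 -0.323] F [ 0.9  0.3 -1.5] w 44.9 slide [-164.9 -549.7   11.8] turn -0.003 q [ 0.24  0.57  0.12  2.03 -0.17  0.53 -1.4 ]
```

>>> play_rows --pt "-8 -25 0" --pt "-22 -75 0" --pt "-39 -130 0" --pt "-56 -188 0" --pt "-74 -245 0" --turn '[0, 0, 0, 0, 0]' --fingers '[0, 0, 0, 0, 0]'

```text
clock: 22.55
eef_pos: [479.3, 75.2, 101.3]
tool_rot: [-3.122, -0.014, -0.323]
force: [1.0, -0.9, -0.4]
width: 45.0
```

```bash
python3 - <<'E'
from h import *
go(490.5,391.5,95,-.32)
E
```

```text
t 22.55 pos [479.3  75.2 101.3] rot [-3.122 -0.014 -0.323] F [ 1.  -0.9 -0.4] w 45.0 slide [ -90.  -303.3   11.1] turn -0.003 q [-0.34  0.55  0.19  2.09 -0.23  0.5  -1.87]
```

>>> play_rows --pt "-17 -57 0" --pt "-34 -114 2" --pt "-51 -172 4" --pt "-68 -230 6" --pt "-84 -280 6" --turn '[0, 0, 0, 0, 0]' --fingers '[0, 0, 0, 0, 0]'

```text
clock: 23.18
eef_pos: [487.6, 369.6, 98.5]
tool_rot: [-3.123, -0.013, -0.322]
force: [0.7, -0.5, -0.4]
width: 44.6
```

>>> play_rows --pt "0 0 0" --pt "0 0 0" --turn '[0, 0]' --fingers '[0, 0]'

```text
clock: 23.42
eef_pos: [486.7, 368.6, 97.4]
tool_rot: [-3.126, -0.012, -0.322]
force: [-0.6, -0.2, -1.3]
width: 44.8
```

```bash
python3 - <<'E'
from h import *
go(490.5,391.5,50,-.32)
E
```

```text
t 23.43 pos [486.7 368.6  97.4] rot [-3.126 -0.012 -0.322] F [-0.6 -0.2 -1.3] w 44.8 slide [ -4.2 -22.2  47.7] turn -0.002 q [-0.86  0.7   0.27  1.75 -0.27  0.7  -2.34]
```

>>> play_rows --pt "-2 -12 0" --pt "-4 -22 15" --pt "-4 -22 35" --pt "-4 -22 45" --pt "-4 -22 45" --turn '[0, 0, 0, 0, 0]' --fingers '[0, 0, 0, 0, 0]'

```text
clock: 24.05
eef_pos: [490.1, 390.6, 51.5]
tool_rot: [-3.127, -0.011, -0.322]
force: [-0.4, -0.0, -0.4]
width: 45.1
```

```bash
python3 - <<'E'
from h import *
from cell import vision
im,d=vision.get_image("wrist");cv2.imwrite("pics/w16.png",im)
im,d=vision.get_image("side");cv2.imwrite("pics/s16.png",cv2.resize(im[260:440,150:390],(800,600)))
go(490.5,391.5,-5,-.32)
E
```

```text
t 24.15 pos [491.  391.2  52.9] rot [-3.125 -0.013 -0.322] F [ 0.3  0.6 -0.5] w 44.9 slide [-1.3  0.8 57.9] turn -0.002 q [-0.87  0.78  0.25  1.73 -0.29  0.64 -2.36]
```

View pics/w16.png

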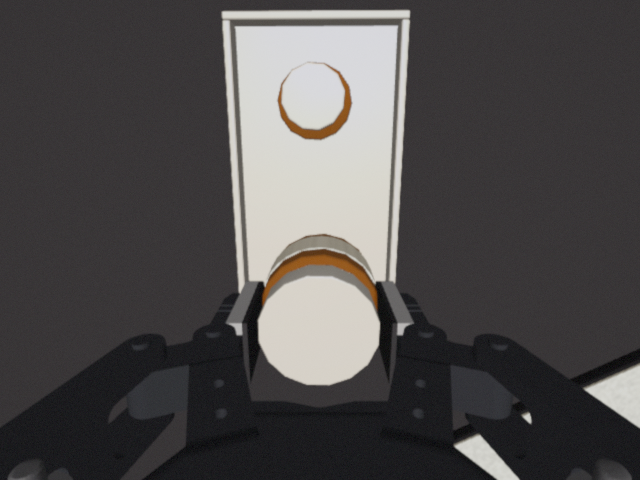

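View pics/s16.png

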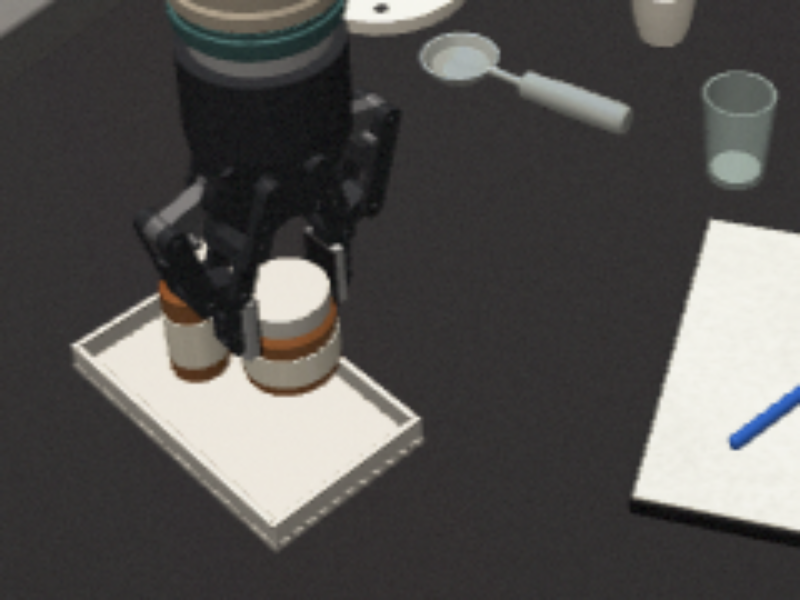

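>>> play_rows --pt "-1 1 20" --pt "-1 1 42" --pt "-1 1 52" --pt "-1 1 56" --pt "-1 1 58" --turn '[0, 0, 0, 0, 0]' --fingers '[0, 0, 0, 0, 0]'

```text
clock: 24.78
eef_pos: [491.2, 391.6, -4.6]
tool_rot: [-3.124, -0.013, -0.322]
force: [0.7, -0.2, -0.6]
width: 44.7
```

```bash
python3 - <<'E'
from h import *
go(490.5,391.5,-5,-.32)
E
```

```text
t 24.77 pos [491.2 391.6  -4.6] rot [-3.124 -0.013 -0.322] F [ 0.7 -0.2 -0.6] w 44.7 slide [-0.7  0.3  0.4] turn -0.002 q [-0.85  0.87  0.21  1.75 -0.31  0.54 -2.33]
```

Not yet in contact; lower a little more.

>>> play_rows --pt "0 0 1" --pt "0 0 2" --pt "0 0 2" --turn '[0, 0, 0]' --fingers '[0, 0, 0]'

```text
clock: 25.15
eef_pos: [491.9, 391.9, -5.3]
tool_rot: [-3.123, -0.014, -0.322]
force: [-1.7, -1.0, 5.1]
width: 44.8
```

>>> play_rows --pt "0 0 0" --pt "0 0 0" --pt "0 0 0" --pt "0 0 -30" --pt "0 0 -80" --turn '[0, 0, 0, 0, 0]' --fingers '[0.75, 0.75, 0.75, 0.8, 0.8]'

```text
clock: 25.78
eef_pos: [489.0, 389.8, 73.7]
tool_rot: [-3.127, -0.012, -0.322]
force: [0.7, 0.1, -0.1]
width: 68.4
```

```bash
python3 - <<'E'
from h import *
from cell import vision
im,d=vision.get_image("side");cv2.imwrite("pics/s17.png",cv2.resize(im[260:440,150:390],(800,600)))
go(463,-15,140,-.0)
E
```

```text
t 25.82 pos [493.2 392.6  81.4] rot [-3.116 -0.018 -0.323] F [ 1.7 -0.3  4.1] w 68.1 slide [101.7 394.6 -66.7] turn -0.323 q [-0.88  0.74  0.26  1.72 -0.28  0.69 -2.36]
```

View pics/s17.png

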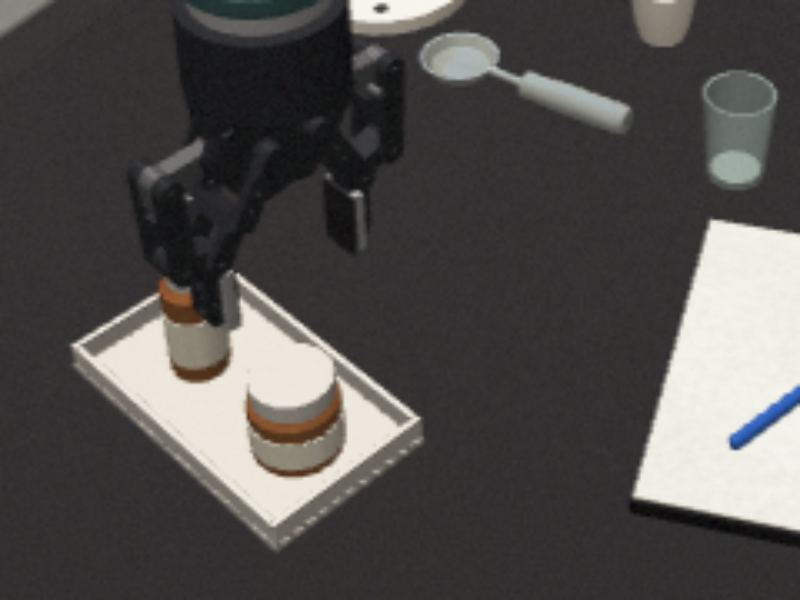

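```bash
python3 - <<'E'
from h import *
from cell import vision
vision.get_image("side");vision.get_image("side")
go(463,-15,140,-.32)
E
```

```text
t 25.93 pos [492.3 392.1  77.4] rot [-3.118 -0.017 -0.322] F [ 0.1  0.2 -1.2] w 68.1 slide [102.4 393.9 -70.1] turn -0.002 q [-0.88  0.75  0.26  1.72 -0.28  0.68 -2.36]
```

>>> play_rows --pt "0 0 -60" --pt "16 60 -66" --pt "32 121 -66" --pt "48 182 -66" --pt "62 240 -66" --turn '[0, 0, 0, 0, 0]' --fingers '[0.8, 0.8, 0.8, 0.8, 0.8]'

```text
clock: 26.55
eef_pos: [472.7, 141.7, 138.0]
tool_rot: [-3.119, -0.017, -0.322]
force: [0.7, -0.5, -0.0]
width: 68.5
```

```bash
python3 - <<'E'
from h import *
from cell import vision
vision.get_image("side");vision.get_image("side")
go(463,-15,140,-.32)
E
```

```text
t 26.65 pos [471.8 135.4 138.1] rot [-3.124 -0.015 -0.334] F [ 0.7  0.6 -0.1] w 68.2 slide [ 41.  144.9  -3.9] turn -0.014 q [-0.52  0.5   0.27  2.05 -0.23  0.6  -2.  ]
```

>>> play_rows --pt "16 55 -3" --pt "32 110 -3" --pt "40 142 -3" --pt "40 142 -3" --pt "40 142 -3" --turn '[-0.01, -0.01, -0.01, -0.01, -0.01]' --fingers '[0.8, 0.8, 0.8, 0.8, 0.8]'

```text
clock: 27.28
eef_pos: [462.9, -10.9, 138.6]
tool_rot: [-3.124, -0.014, -0.323]
force: [-1.0, -0.4, 0.4]
width: 68.6
```

```bash
python3 - <<'E'
from h import *
from cell import vision
p=vision.camera_params("wrist");im,d=vision.get_image("wrist");cv2.imwrite("pics/w18.png",im);W=cloud(d,p)
q=W[(W[...,2]>38)&(W[...,2]<50)&(abs(W[...,0]-463)<35)&(abs(W[...,1]+15)<35)];print(len(q),q.mean(0),cv2.minEnclosingCircle(q[:,:2].astype(np.float32)))
vision.get_image("side")
go(463.5,-15,0,-.32)
E
```

```text
782 [462.8838338  -14.20974777  42.4124752 ] ((463.74786376953125, -14.569598197937012), 21.792539596557617)
t 27.38 pos [463.1 -10.3 138.8] rot [-3.123 -0.015 -0.321] F [-0.4 -0.1  0.8] w 68.4 slide [ -0.2   6.8 138.7] turn -0.001 q [-0.2   0.46  0.24  2.11 -0.22  0.57 -1.69]
```

View pics/w18.png

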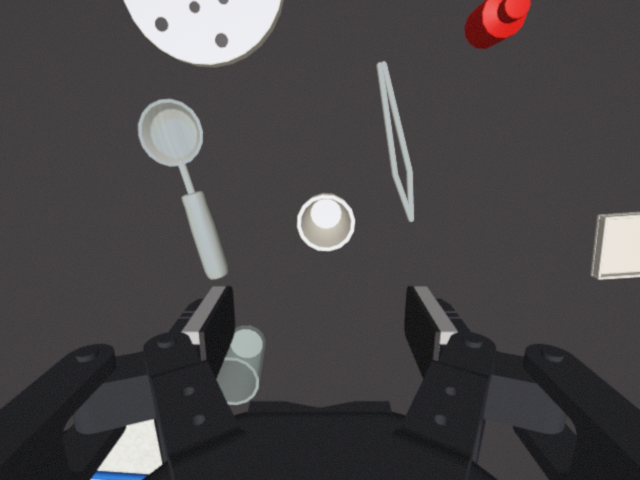

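>>> play_rows --pt "0 7 60" --pt "0 7 105" --pt "0 7 120" --pt "0 7 128" --pt "0 7 128" --turn '[0, 0, 0, 0, 0]' --fingers '[0.8, 0.8, 0.75, 0.75, 0.75]'

```text
clock: 28.0
eef_pos: [464.1, -15.1, 11.3]
tool_rot: [-3.123, -0.016, -0.32]
force: [0.6, 0.1, 0.3]
width: 63.9
```

```bash
python3 - <<'E'
from h import *
from cell import vision
im,d=vision.get_image("wrist");cv2.imwrite("pics/w19.png",im)
go(463.5,-15,0,-.32)
E
```

```text
t 28.05 pos [464.3 -15.2  11.7] rot [-3.123 -0.017 -0.321] F [ 0.8  0.2 -0.2] w 63.9 slide [-1.   0.3 11.6] turn -0.001 q [-0.09  0.7   0.11  2.19 -0.35  0.24 -1.56]
```

View pics/w19.png

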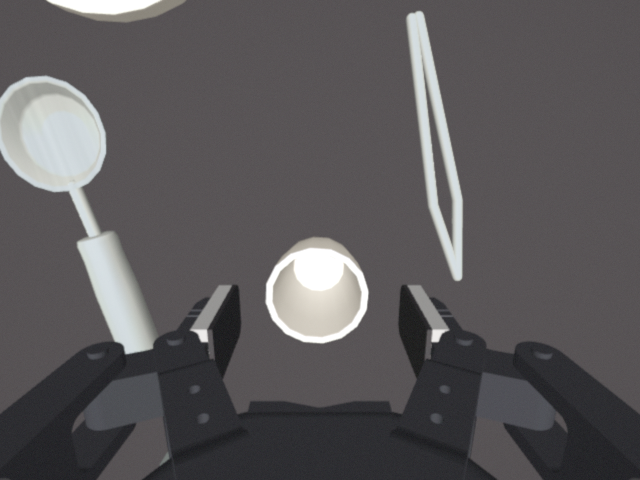

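>>> play_rows --pt "0 0 -15" --pt "0 0 -50" --pt "0 0 -90" --pt "0 0 -110" --pt "0 0 -110" --turn '[0, 0, 0, 0, 0]' --fingers '[0.8, 0.8, 0.8, 0.8, 0.8]'

```text
clock: 28.68
eef_pos: [463.7, -16.4, 124.2]
tool_rot: [-3.121, -0.022, -0.32]
force: [1.3, 0.6, 0.2]
width: 68.4
```

>>> play_rows --pt "0 0 30" --pt "0 0 70" --turn '[0, 0]' --fingers '[0.8, 0.8]'

```text
clock: 28.92
eef_pos: [467.0, -15.2, 54.4]
tool_rot: [-3.119, -0.026, -0.32]
force: [-0.1, -0.2, -0.3]
width: 68.2
```

```bash
python3 - <<'E'
from h import *
from cell import vision
go(463.5,-15,0,-.32)
for i in range(3):
    vision.get_image("side");go(463.5,-15,0,-.32)
E
```

```text
t 28.93 pos [467.  -15.2  54.4] rot [-3.119 -0.026 -0.32 ] F [-0.1 -0.2 -0.3] w 68.2 slide [-4.8  2.2 54.3] turn 0.0 q [-0.13  0.62  0.17  2.18 -0.34  0.34 -1.57]
t 28.98 pos [463.4 -15.   49.9] rot [-3.122 -0.017 -0.32 ] F [-0.9 -0.6 -3.1] w 68.6 slide [-0.7  0.9 49.9] turn 0.0 q [-0.13  0.63  0.17  2.18 -0.34  0.34 -1.57]
t 29.02 pos [462.8 -15.1  51.5] rot [-3.122 -0.015 -0.32 ] F [-1.1  0.3 -0.6] w 68.4 slide [-0.1  0.7 51.5] turn -0.0 q [-0.13  0.62  0.17  2.18 -0.34  0.34 -1.57]
t 29.07 pos [463.9 -15.4  53. ] rot [-3.122 -0.018 -0.321] F [ 0.9 -0.1  0.4] w 68.0 slide [-1.4  0.8 53. ] turn -0.001 q [-0.13  0.62  0.17  2.18 -0.34  0.34 -1.57]
```

>>> play_rows --pt "0 0 -20" --pt "0 0 -80" --turn '[0, 0]' --fingers '[0.8, 0.8]'

```text
clock: 29.32
eef_pos: [460.3, -16.5, 133.2]
tool_rot: [-3.124, -0.013, -0.321]
force: [1.9, 0.3, 0.2]
width: 68.2
```

>>> play_rows --pt "0 0 0" --pt "0 0 0" --pt "0 0 20" --pt "0 0 80" --turn '[0, 0, 0, 0]' --fingers '[0.8, 0.8, 0.8, 0.8]'

```text
clock: 29.82
eef_pos: [464.4, -15.3, 53.9]
tool_rot: [-3.122, -0.019, -0.32]
force: [1.7, -0.3, -0.7]
width: 68.4
```

```bash
python3 - <<'E'
from h import *
from cell import vision
for i in range(2):
    vision.get_image("side");go(463.5,-15,0,-.32)
E
```

```text
t 29.88 pos [456.9 -15.3  44.9] rot [-3.128e+00 -2.000e-03 -3.200e-01] F [-1.9  0.3 -6.3] w 68.1 slide [ 6.1 -1.7 44.9] turn -0.0 q [-0.14  0.64  0.18  2.18 -0.36  0.34 -1.55]
t 29.93 pos [456.  -15.1  47.7] rot [-3.128e+00  1.000e-03 -3.210e-01] F [-1.1  1.5 -0.3] w 68.3 slide [ 7.1 -1.8 47.8] turn -0.001 q [-0.14  0.63  0.18  2.18 -0.35  0.35 -1.55]
```

>>> play_rows --pt "7 -1 -20" --pt "7 -1 -80" --turn '[0, 0]' --fingers '[0.8, 0.8]'

```text
clock: 30.18
eef_pos: [460.4, -17.7, 127.6]
tool_rot: [-3.13, 0.007, -0.322]
force: [1.6, 0.2, 0.6]
width: 68.4
```

>>> play_rows --pt "0 0 0" --pt "0 0 0" --pt "0 0 20" --pt "0 0 80" --turn '[0, 0, 0, 0]' --fingers '[0.8, 0.8, 0.8, 0.8]'

```text
clock: 30.68
eef_pos: [462.6, -16.4, 48.4]
tool_rot: [-3.128, 0.001, -0.321]
force: [1.2, 0.1, -0.7]
width: 68.2
```

```bash
python3 - <<'E'
from h import *
from cell import vision
for i in range(2):
    vision.get_image("side");go(463.5,-15,0,-.32)
E
```

```text
t 30.73 pos [455.  -16.4  39.6] rot [-3.135  0.019 -0.321] F [-3.7 -0.2 -6.4] w 68.2 slide [ 8.4 -3.7 39.5] turn -0.001 q [-0.15  0.66  0.19  2.17 -0.37  0.36 -1.54]
t 30.77 pos [454.2 -16.3  42.4] rot [-3.134  0.021 -0.322] F [-0.5 -0.5  0.1] w 68.4 slide [ 9.3 -3.8 42.2] turn -0.002 q [-0.15  0.65  0.19  2.17 -0.36  0.37 -1.54]
```

>>> play_rows --pt "9 -4 5" --pt "9 -4 22" --pt "9 -4 38" --pt "9 -4 45" --pt "9 -4 47" --turn '[0, 0, 0, 0, 0]' --fingers '[0.8, 0.8, 0.75, 0.75, 0.75]'

```text
clock: 31.4
eef_pos: [464.3, -14.6, -3.8]
tool_rot: [-3.134, 0.019, -0.322]
force: [0.7, -0.4, -0.5]
width: 64.1
```

```bash
python3 - <<'E'
from h import *
from cell import vision
im,d=vision.get_image("wrist");cv2.imwrite("pics/w20.png",im)
go(463.5,-15,-5,-.32)
E
```

```text
t 31.45 pos [464.  -14.7  -4. ] rot [-3.134  0.019 -0.322] F [ 0.1 -0.3 -0.3] w 63.8 slide [-0.3  0.5  1. ] turn -0.002 q [-0.11  0.75  0.14  2.16 -0.4   0.28 -1.51]
```

View pics/w20.png

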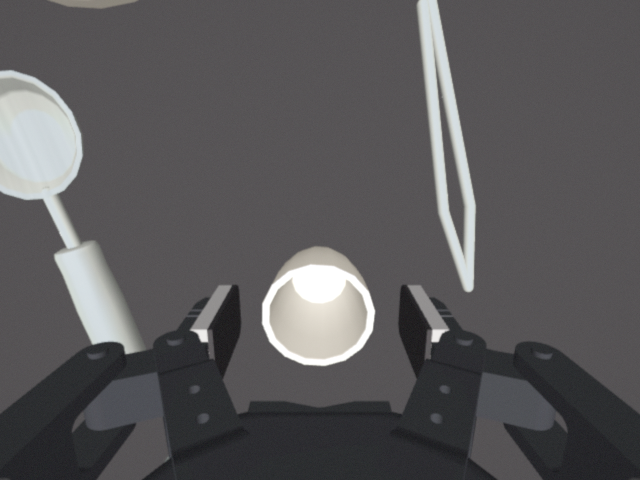

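Centred, q6 within range. Closing.

>>> play_rows --pt "0 0 2" --pt "0 0 3" --pt "0 0 3" --pt "0 0 3" --pt "0 0 3" --turn '[0, 0, 0, 0, 0]' --fingers '[0.6, 0.3, 0, 0, 0]'

```text
clock: 32.08
eef_pos: [464.8, -14.6, -5.5]
tool_rot: [-3.133, 0.018, -0.322]
force: [-0.3, 0.5, 14.9]
width: 40.4
```

```bash
python3 - <<'E'
from h import *
from cell import vision
im,d=vision.get_image("wrist");cv2.imwrite("pics/w21.png",im)
im,d=vision.get_image("side");cv2.imwrite("pics/s21.png",cv2.resize(im[170:350,230:470],(800,600)))
go(463.5,-15,-5,-.32)
E
```

```text
t 32.17 pos [464.8 -14.6  -5.5] rot [-3.133  0.018 -0.322] F [-1.6  0.3 15.3] w 40.7 slide [-1.1  0.8 -0.5] turn -0.002 q [-0.11  0.75  0.14  2.16 -0.41  0.27 -1.51]
```

View pics/w21.png

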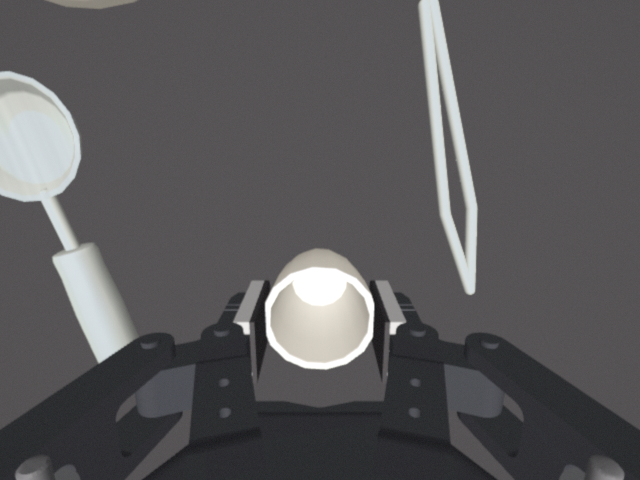

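View pics/s21.png

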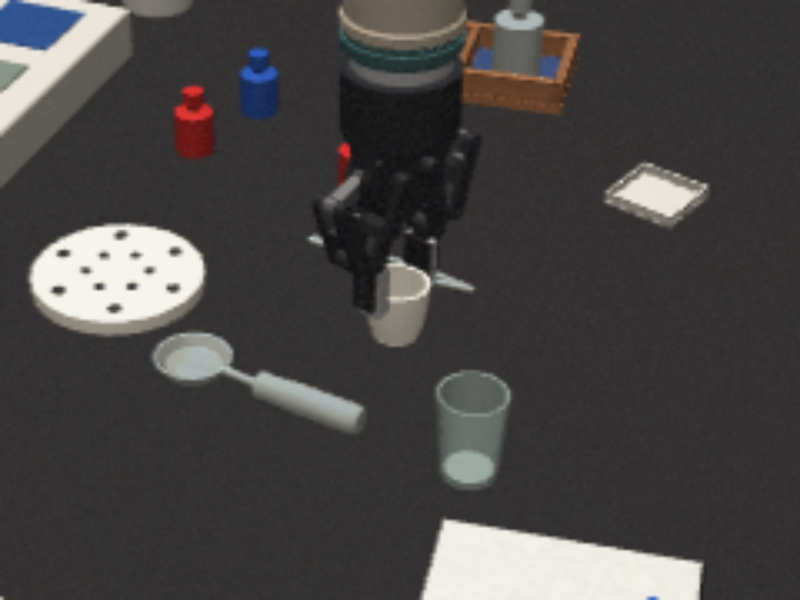

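>>> play_rows --pt "0 0 -5" --pt "0 0 -25" --pt "0 0 -55" --pt "0 0 -75" --pt "0 0 -80" --turn '[0, 0, 0, 0, 0]' --fingers '[0, 0, 0, 0, 0]'

```text
clock: 32.8
eef_pos: [466.7, -15.7, 75.6]
tool_rot: [-3.132, 0.015, -0.322]
force: [-1.3, 0.3, -0.6]
width: 40.6
```

```bash
python3 - <<'E'
from h import *
from cell import vision
im,d=vision.get_image("wrist");cv2.imwrite("pics/w22.png",im)
go(659,15.5,75,-.32)
E
```

```text
t 32.85 pos [466.5 -15.7  75.4] rot [-3.132  0.016 -0.322] F [-0.4 -0.1 -0.1] w 40.2 slide [172.7 -90.4  -1.5] turn -0.002 q [-0.19  0.6   0.25  2.12 -0.35  0.47 -1.56]
```

View pics/w22.png

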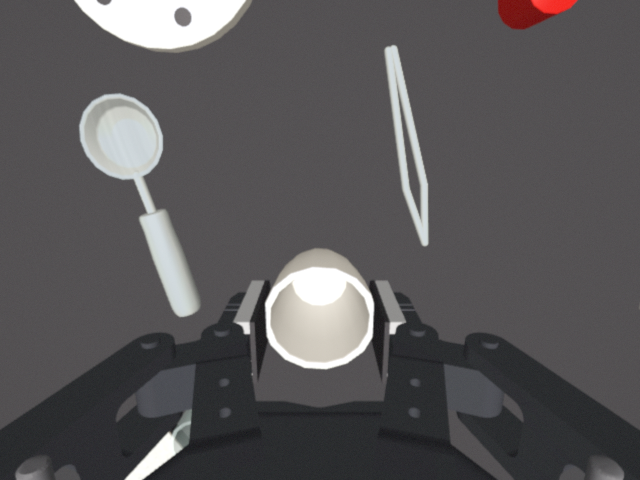

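Crucible is held. Carry it to the plate.

>>> play_rows --pt "20 -10 0" --pt "60 -31 0" --pt "108 -57 0" --pt "150 -79 0" --pt "172 -90 0" --turn '[0, 0, 0, 0, 0]' --fingers '[0, 0, 0, 0, 0]'

```text
clock: 33.48
eef_pos: [659.8, 16.4, 71.9]
tool_rot: [-3.132, 0.016, -0.32]
force: [-0.1, -0.3, -0.7]
width: 40.6
```

>>> play_rows --pt "0 0 5" --pt "0 0 20" --pt "0 0 30" --pt "0 0 32" --turn '[0, 0, 0, 0]' --fingers '[0, 0, 0, 0]'

```text
clock: 33.98
eef_pos: [657.7, 16.7, 38.5]
tool_rot: [-3.133, 0.019, -0.321]
force: [0.3, 0.2, -0.3]
width: 40.4
```

```bash
python3 - <<'E'
from h import *
from cell import vision
im,d=vision.get_image("wrist");cv2.imwrite("pics/w23.png",im)
im,d=vision.get_image("side");cv2.imwrite("pics/s23.png",cv2.resize(im[170:350,180:420],(800,600)))
go(659,15.5,6.5,-.32)
E
```

```text
t 34.08 pos [658.9  16.7  39.6] rot [-3.132  0.017 -0.321] F [ 0.2 -0.4 -0.8] w 40.5 slide [ 1.   1.4 33.1] turn -0.001 q [-0.22  0.86  0.29  1.6  -0.34  0.75 -1.66]
```

View pics/w23.png

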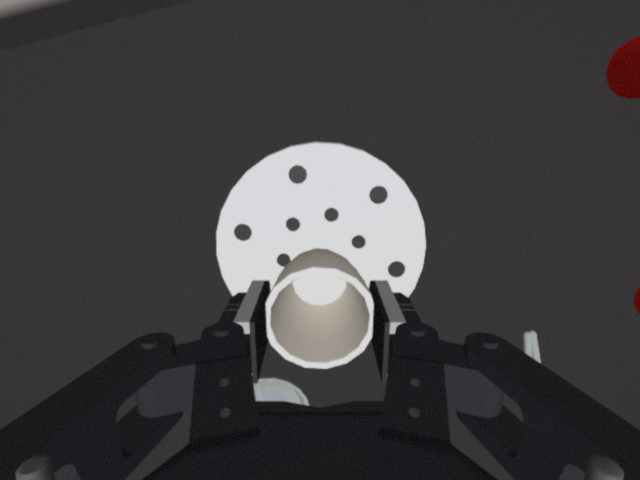

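View pics/s23.png

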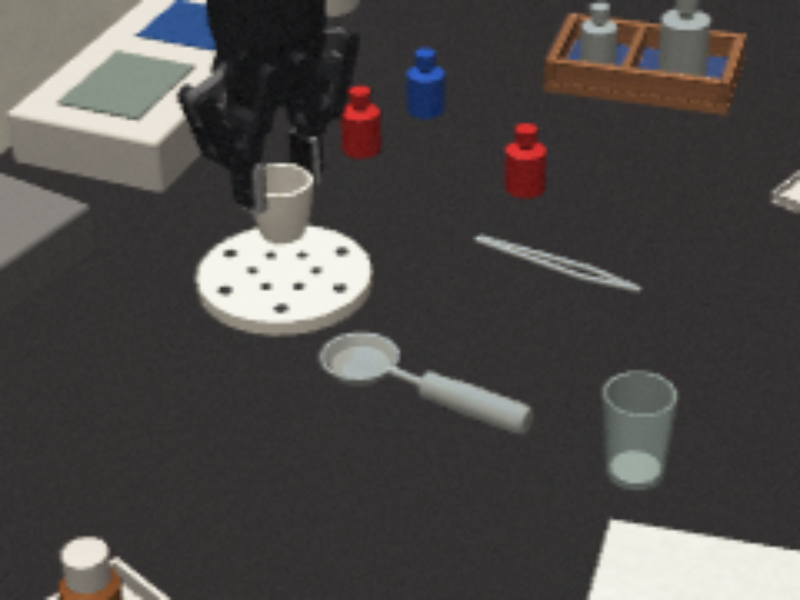

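>>> play_rows --pt "1 1 12" --pt "1 1 22" --pt "1 1 28" --pt "1 1 31" --pt "1 1 33" --turn '[0, 0, 0, 0, 0]' --fingers '[0, 0, 0, 0, 0]'

```text
clock: 34.7
eef_pos: [659.3, 15.9, 6.7]
tool_rot: [-3.132, 0.017, -0.321]
force: [-1.9, 0.2, 8.7]
width: 40.8
```

```bash
python3 - <<'E'
from h import *
go(659,15.5,6.5,-.32)
E
```

```text
t 34.7 pos [659.3  15.9   6.7] rot [-3.132  0.017 -0.321] F [-1.9  0.2  8.7] w 40.8 slide [-0.2  0.4  0.2] turn -0.001 q [-0.21  0.9   0.27  1.61 -0.36  0.69 -1.65]
```

>>> play_rows --pt "0 0 0" --pt "0 0 0" --pt "0 0 0" --pt "0 0 0" --pt "0 0 -20" --turn '[0, 0, 0, 0, 0]' --fingers '[0.75, 0.75, 0.75, 0.75, 0.75]'

```text
clock: 35.33
eef_pos: [658.0, 15.7, 25.9]
tool_rot: [-3.133, 0.02, -0.321]
force: [0.5, -0.4, 0.6]
width: 64.1
```

>>> play_rows --pt "0 0 -40" --pt "0 0 -95" --pt "0 0 -140" --pt "0 0 -160" --pt "0 0 -160" --turn '[0, 0, 0, 0, 0]' --fingers '[0.8, 0.8, 0.8, 0.8, 0.8]'

```text
clock: 35.95
eef_pos: [662.2, 13.1, 189.2]
tool_rot: [-3.131, 0.015, -0.321]
force: [-0.3, 0.5, 0.7]
width: 68.3
```

```bash
python3 - <<'E'
from h import *
go(430,-250,200,-.32)
E
```

```text
t 35.95 pos [662.2  13.1 189.2] rot [-3.131  0.015 -0.321] F [-0.3  0.5  0.7] w 68.3 slide [-137.6  322.8  -12.1] turn -0.001 q [-0.25  0.69  0.36  1.48 -0.28  1.03 -1.72]
```

Move clear, so the top camera sees everything.

>>> play_rows --pt "-20 48 -10" --pt "-44 104 -10" --pt "-68 160 -10" --pt "-90 212 -10" --pt "-112 262 -10" --turn '[0, 0, 0, 0, 0]' --fingers '[0.8, 0.8, 0.8, 0.8, 0.8]'

```text
clock: 36.58
eef_pos: [471.2, -201.3, 197.5]
tool_rot: [-3.132, 0.016, -0.321]
force: [1.1, 0.2, 0.2]
width: 68.4
```

```bash
python3 - <<'E'
from h import *
from cell import vision
p=vision.camera_params("top");im,d=vision.get_image("top");cv2.imwrite("pics/t24.png",im);W=cloud(d,p)
im,_=vision.get_image("side");cv2.imwrite("pics/s24.png",im)
for n,(x,y,lo,hi,r) in dict(large=(514,-381,76,92,30),small=(584,-368,54,68,20),bottle=(567,366,74,92,25),jar=(490,392,46,62,30),cruc=(658,15,48,62,35),beaker=(367,96,52,68,35)).items():
    m=(W[...,2]>lo)&(W[...,2]<hi)&(abs(W[...,0]-x)<r)&(abs(W[...,1]-y)<r);q=W[m]
    print(n,len(q),q.mean(0).round(1) if len(q) else 0,cv2.minEnclosingCircle(q[:,:2].astype(np.float32)) if len(q) else 0)
E
```

```text
large 0 0 0
small 69 [ 582.7 -366.8   59.3] ((583.4822998046875, -367.3440246582031), 8.286712646484375)
bottle 162 [565.3 365.   81.6] ((565.3004760742188, 366.0934143066406), 12.28439998626709)
jar 466 [489.5 389.3  52.2] ((490.04107666015625, 390.2555847167969), 22.31062126159668)
cruc 137 [659.3  15.   53.6] ((658.179931640625, 15.449830055236816), 21.63245391845703)
beaker 125 [366.9  96.8  59.2] ((368.6412658691406, 94.85746765136719), 21.61493682861328)
```

View pics/t24.png

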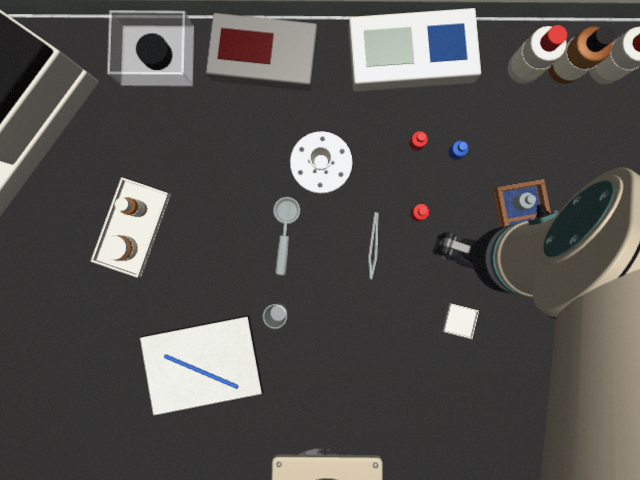

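View pics/s24.png

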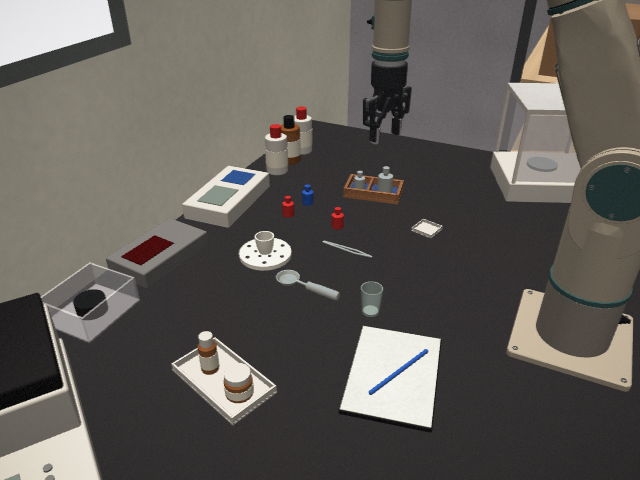

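>>> play_rows --pt "0 0 0" --pt "0 0 0" --pt "0 0 0" --turn '[0, 0, 0]' --fingers '[0.8, 0.8, 0.8]'

```text
clock: 37.05
eef_pos: [468.2, -204.6, 197.6]
tool_rot: [-3.134, 0.019, -0.329]
force: [-0.0, -0.4, 0.3]
width: 68.1
```

```bash
python3 -c "
from cell import ctrl
print(ctrl.finish_job())"
```

```text
the job is handed in; nothing more can be done
None
```

All five things are put away and standing, in the order you listed, and the job was handed in at about 37 s with the arm clear and the gripper empty.

**Last checks:**

| Thing | Where it ended up | Evidence |
|---|---|---|
| Small weight | Smaller bay of the case | Top of knob measured at 59 mm; 60 mm expected |
| Tall bottle | Sample tray | Top measured at 82 mm; 82 mm expected |
| Squat jar | Sample tray | Top measured at 52 mm; 52 mm expected |
| Crucible | Within about 1 mm of the plate's centre | Rim measured at 53.6 mm; 54 mm expected |
| Beaker | Not moved | Position within 0.2 mm of the first measurement |
| Large weight | Larger bay of the case | Seen standing in the final side picture only; the arm hid it from the top camera |

The red and blue look-alikes were not touched.

**What disagreed:**
- **Fingertips:** they sat about 27–35 mm behind the reported TCP. My first grasp therefore took the large weight by its knob instead of its body, and I allowed for the offset on the later grasps.
- **Tool tilt:** the tool drifted to about 1.4° off vertical. That brought joint 6 close to its limit over the crucible, so I shifted the tilt back before that grasp. The tool was still about 1° off vertical at the end.

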